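# Empty the controller's card cage

### The arm

A 6-joint arm with a two-finger parallel gripper is mounted at the origin on the work surface. World frame = base frame: x ahead of the robot, y to its left, z up, the work surface at z = 0. Lengths are in m, angles in rad, forces in N, time in s.
With the tool pointing down it reaches from about 0.275 to 0.85 m from the base axis. Payload 5.2 kg.
Tool frame: the origin (TCP) lies midway between the tips of the shut fingers; the grasp point (between the pads) lies 19 mm behind it; z points along the fingers, y is the direction in which the jaws open and shut (so a half turn about z gives the same grasp; the last joint's range is limited). The gripper opens to 85 mm and grips with 20 to 120 N. Pads are 22 mm wide; open, the fingers measure 114 mm over their backs; the gripper's body (76 mm by 85 mm) begins 54 mm behind the grasp point. The pads swing forward as they close: fully open they stand 13 mm farther back than shut.
Start: joints at [-1.412, 0.259, 1.535, -0, 1.348, -0.203], TCP at [0.195, -0.514, 0.231] pointing down, gripper open.
Joint ranges: [-3.14, 3.14], [-0.91, 2.08], [0.19, 2.58], [-1.22, 4.36], [0.22, 2.71], [-3.12, 3.12]. Speed limits (rad/s): [2.57, 2.57, 3.14, 3.14, 3.14, 3.14].

### API

Orientations are given as a unit quaternion [x, y, z, w].
In Python, from rig import r gives the robot as it stands. The module is installed in compiled form; this text tells all that it offers.
- The arm moves only by the shell command python3 -m pendant 'ROWS' [FORCE]. ROWS is JSON, a list of rows, each an object of numbers: "x", "y", "z": the shift along the tool's x, y, z scaled (see below); "spin": the turn about the tool's z scaled (see below); "fingers": the opening, from 0 (shut) to 1 (fully open). A call has 1 to 8 rows; each row shifts and turns the commanded pose from where the row before left it, along the tool's axes as they then stand; what a row does not reach is not made up. The controller multiplies each number of a shift by 15 cm and each number of a turn by 360 degrees. A row lasts 1/12 s, in which the tool goes at most 41.7 mm and 7.16 degrees, less where a joint would pass 70% of its speed; a pose out of reach is approached as far as the arm can. A call with a number of a shift or a turn outside -1 to 1 is refused whole. A call with a gripper value outside its range is refused whole. The fingers move at their own pace and stop on an object; FORCE is the grip in N (left out, the last holds). Time passes only in rows, so rows that do not move let the fingers close. It gives the time, the measured TCP pose, the force and the opening at its end, in the units of the state.
- r.state(): the state, without advancing time (a new reading comes with each control period).
- r.snapshot(name): name is "side" or "top" or "wrist"; returns a dict with "image" (400x640x3 uint8, red, green, blue), "fovy" (degrees; the focal length in pixels is half the picture's height over the tangent of half this angle, whatever the lens; pixels are square), "cx", "cy" (the principal point, pixels), "R" (3x3) and "t" (3): a world point X has camera coordinates R X + t. Camera axes: x right, y down, z forward; pixel columns grow to the right and rows downward; lengths in m; the calibration is good to about 2 mm. A picture is of the moment at which its call begins. There is no depth.
- r.close_job(): hands the job in, once; it reports no verdict.
The state is a dict: "clock": time; "joint_pos": joint angles; "qd": joint speeds; "joint_torque": joint torques, N m; "tool_pos": TCP position; "tool_rot": TCP orientation; "force": force on the tool from outside, world axes, zero at the start; "ft_torque": the same for the moment, N m; "width": finger opening in m.
Only numpy, scipy, OpenCV 4.12 (cv2) and the standard library are available. Lean on these libraries where they do the work, as an engineer would, in place of code of your own. Each camera call takes 0.05 s, during which the arm holds its last target.

### The job

Pinch the two snap tabs of the controller's cover, lift the cover off and stand it upright on the rubber mat. Then slide every circuit board up out of the card cage and stand it upright in the wooden rack, one to a groove, fully down. Last, put the cover back on the empty cage so that it sits flush and both tabs have snapped out, and leave the other things on the table alone.

Things in the scene. Friction and masses are not known exactly. Their poses are not given: they have to be found in the camera images.
- unit: Aluminium card cage of a controller, fixed to the table: an open-topped box 60 mm wide (its x), 180 mm long (its y; foot flanges to 226 mm), rim 72 mm above the table, walls 4 mm. Origin: centre of its underside. Four upright slots 8 mm wide cross it at y = -60, -20, 20, 60 mm, floor 6 mm up; each may hold a circuit board, whose top then stands 34 mm above the rim.
- unit_rim (a point): Middle of the unit's mouth, level with its rim; inside it is 52 x 172 mm. In the middle of each long wall an inward lip (28 mm long, 8 mm high, 45 mm between the two lips) holds the barb of one snap tab of the cover, through a window in the wall.
- cover_grip (a point): The unit's cover: a loose grey plastic hood, open below, 54 mm wide (x), 194 mm long (y), 44 mm high, 0.2 kg, seated on the rim. This point is its middle, between its two black snap tabs, 22 mm above its lower edge and 22 mm below its top. Axes as the unit's when fitted (either way round); fitted, the point is 94 mm above the table.
- cover_top (a point): Centre of the cover's top. Below its lower edge, tongues reach 29 mm into the unit's ends (2 mm play, tapered tips), the tabs' legs 28 mm, and end cheeks 100 mm wide hang 30 mm down outside: on a flat surface it stands on the cheeks, this point 74 mm up. Refit: lower it straight, tabs pinched, and let go, or press this top (15 to 20 N) until both tabs snap out.
- tab_a (a joint): Snap tab on the cover's +x side: inward travel in m, 0 sprung out (free or latched), 0.0065 fully in. Its pad (24 mm long in y, from 4 to 40 mm above the cover's lower edge) faces outward at x = 33 mm, so 66 mm over both tabs. Pinching both in by 5 to 6.5 mm (2.5 N each to start, 6 N fully in) frees the cover; else it cannot be lifted.
- tab_b (a joint): The same snap tab on the cover's -x side: inward travel in m, 0 sprung out, 0.0065 fully in.
- board0_mid (a point): A circuit board, one of up to four alike (some may be absent): 46 mm wide (x), 100 mm high (z), 5 mm thick (y), with a black edge strip 9 mm thick along the top 16 mm, to be gripped there across its thickness; 70 g. This point is its middle, half-way up (50 mm above its lower edge, 50 mm below its top).
- board1_mid (a point): Another such circuit board, as board0; this point is its middle, half-way up.
- board2_mid (a point): Another such circuit board, as board0; this point is its middle, half-way up.
- board3_mid (a point): Another such circuit board, as board0; this point is its middle, half-way up.
- rack: Wooden rack fixed to the table, 80 mm wide (x), 206 mm long (y), 50 mm high, with four grooves across it at y = -60, -20, 20 and 60 mm, open at their ends: V-shaped, 17 mm wide at the top, 9 mm at their floor 10 mm above the table. Origin: centre of its underside. A board standing in a groove has its middle 60 mm above the table.
- mat: Black rubber mat fixed to the table, 130 mm (x) by 240 mm (y), 3 mm thick. Origin: centre of its underside.
- tape_roll: Bystander, to be left alone: roll of tape in cardboard colour, 100 mm across, 26 mm high. Origin at the centre of its underside.
- driver: Bystander, to be left alone: screwdriver, 190 mm long. Origin under its length.
- meter: Bystander, to be left alone: black hand meter, 140 x 75 x 34 mm. Origin at the centre of its underside.
- water: Bystander, to be left alone: clear water bottle, 64 mm across, 200 mm high. Origin at the centre of its underside.
- mug: Bystander, to be left alone: white mug, 84 mm across, 90 mm high. Origin at the centre of its underside.
- carton: Bystander, to be left alone: small closed cardboard box, 130 x 90 x 50 mm. Origin at the centre of its underside.
Not all that is in view belongs to the job. Leave any purple look-alike of the part that bears cover_grip alone.

How it is judged:
By the outcome, as a careful person would: the job done as asked, in the order asked, and still so for the second after the job is handed in, with the robot touching nothing.
Of board0, board1, board2, board3 only 2 to 4 are there at a start; the rules pass over those that are not, and their reading is None.
At some moment in a run one of cover may be knocked a few centimetres aside while the robot is not near it.
It also fails if it takes over 210 s, if anything falls off the work surface, if the arm or the gripper's body presses on something with over 40 N, if the wrist force passes 120 N, or if a joint passes its speed limit or range.

## Working session

There is one attempt and no reset: what is moved stays moved. The work goes in short steps, Python scripts to look and compute and a shell command to move; the robot and the scene stay as the last step left them, time stands still between calls to the robot, and variables do not carry over. Pictures are saved under pics/ and viewed, and the job is handed in when it is done.

```bash
mkdir -p pics; ls; python3 - <<'E'
from rig import r
import cv2
s=r.state(); print(s)
for n in("side","top","wrist"):
    d=r.snapshot(n); cv2.imwrite(f"pics/{n}0.png",d["image"][:,:,::-1]); print(n,d["fovy"],d["cx"],d["cy"],d["R"],d["t"])
E
```

```text
pics
{'clock': 0.0, 'joint_pos': array([-1.41180936e+00,  2.59353638e-01,  1.53608525e+00,  1.74104573e-05,
        1.34800881e+00, -2.02787760e-01]), 'qd': array([ 1.19820454e-03, -5.88433525e-04,  2.20659222e-05,  3.60873615e-04,
        2.07556870e-03,  6.84895128e-04]), 'joint_torque': array([-4.42076362e-04, -4.46027613e+01, -2.90571499e+01, -4.92221425e-04,
        1.17420658e-02, -1.49268953e-05]), 'tool_pos': array([ 0.19461241, -0.51385163,  0.23046811]), 'tool_rot': array([ 9.83684365e-01,  1.79900555e-01,  2.87977412e-05, -9.27114089e-04]), 'force': array([ 0.06804295, -0.15669412,  0.78403983]), 'ft_torque': array([0.05328453, 0.00387951, 0.01742399]), 'width': 0.08549401655249163}
side 53.19555713731707 324.21179179946995 202.6014737749478 [[-0.92288361 -0.38501404 -0.00707371]
 [-0.21208939  0.5235417  -0.82518009]
 [ 0.3214093  -0.76004491 -0.56482545]] [0.47478469 0.19298987 0.98641056]
top 47.02048981358127 320.85442306244926 197.83647209409094 [[ 1.73322142e-02 -9.99847293e-01  2.23256474e-03]
 [-9.93259710e-01 -1.74738777e-02 -1.14585390e-01]
 [ 1.14606903e-01 -2.31498093e-04 -9.93410894e-01]] [-0.00446151  0.51774101  1.48904721]
wrist 66.60427647361593 326.18571241449234 204.92303438055654 [[ 0.35354728 -0.93541497 -0.00177656]
 [-0.90013701 -0.34072915  0.27139825]
 [-0.25447531 -0.09435296 -0.9624655 ]] [-0.54898863 -0.03465073  0.3792173 ]
```

View pics/top0.png

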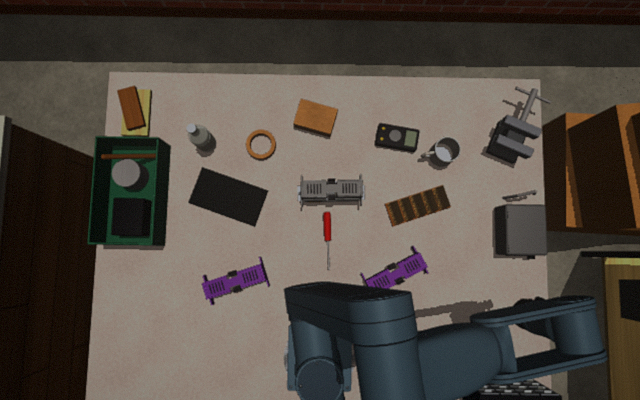

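View pics/side0.png

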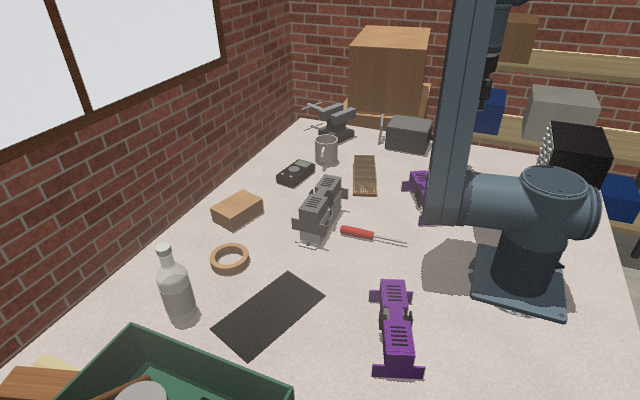

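View pics/wrist0.png

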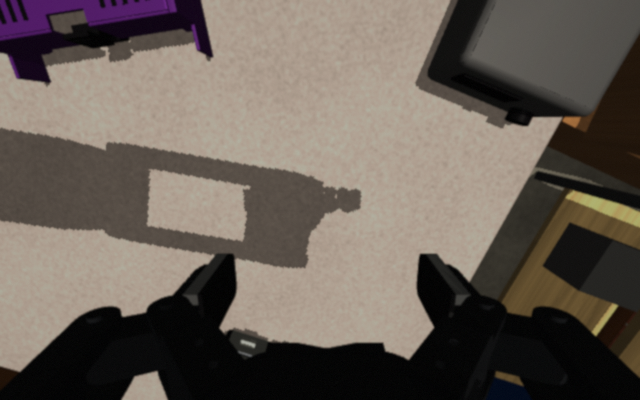

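Candidates for the cover: the grey hood on the cage at top-image (331,191), and the purple look-alikes at (236,281) and (395,270). By the description it is the grey one, so I'm checking it in a crop.

```bash
cat > h.py <<'E'
import numpy as np, cv2
from rig import r
from scipy.spatial.transform import Rotation as Ro
def snap(n): return r.snapshot(n)
def f(d): return 200/np.tan(np.radians(d["fovy"])/2)
def proj(d,X):
    c=d["R"]@np.asarray(X,float)+d["t"]; return np.array([f(d)*c[0]/c[2]+d["cx"], f(d)*c[1]/c[2]+d["cy"]])
def ray(d,u,v,z):
    k=d["R"].T@np.array([(u-d["cx"])/f(d),(v-d["cy"])/f(d),1]); o=-d["R"].T@d["t"]
    return o+k*(z-o[2])/k[2]
def crop(d,x0,y0,x1,y1,s,name,pts=None):
    im=cv2.resize(d["image"][y0:y1,x0:x1,::-1],None,fx=s,fy=s,interpolation=cv2.INTER_CUBIC)
    for p in (pts or []):
        q=((np.array(p)-[x0,y0]+.5)*s).astype(int); cv2.circle(im,tuple(map(int,q)),3,(0,0,255),1)
    cv2.imwrite("pics/"+name+".png",im)
def st():
    s=r.state(); T=Ro.from_quat(s["tool_rot"]); m=T.as_matrix()
    print("t",round(s["clock"],2),"p",s["tool_pos"].round(4),"yax",np.degrees(np.arctan2(m[1,1],m[0,1])).round(2),"zax",m[:,2].round(4),"F",s["force"].round(1),"w",round(s["width"],4)); return s,m
def togo(X,yaw):
    """X target TCP; yaw deg of jaw axis (mod 180)"""
    s,m=st(); d=np.asarray(X)-s["tool_pos"]
    a=np.degrees(np.arctan2(m[1,1],m[0,1])); dy=(yaw-a+90)%180-90
    # tool z down: spin + about tool z = - world
    print("tool mm",(m.T@d*1000).round(1),"rows total",(m.T@d/.15).round(4),"spin deg world",round(dy,2),"spin units",round(-dy/360,4))
E
python3 - <<'E'
from h import *
d=snap("top")
crop(d,280,160,460,250,4.4,"c1")
crop(d,180,160,280,240,7,"c2")
E
```

```text
(no output)
```

View pics/c1.png

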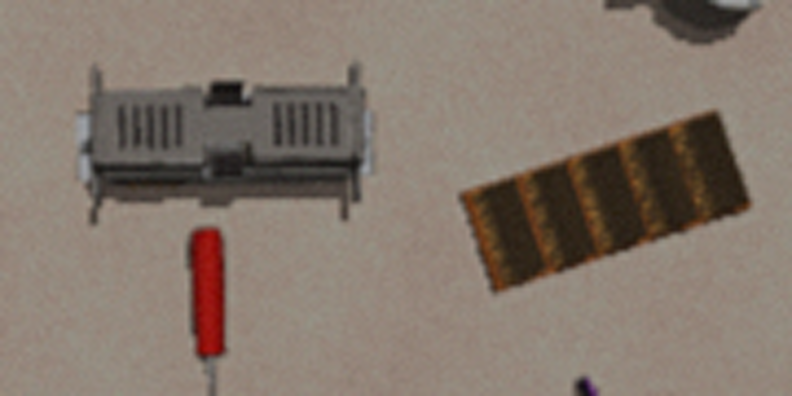

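View pics/c2.png

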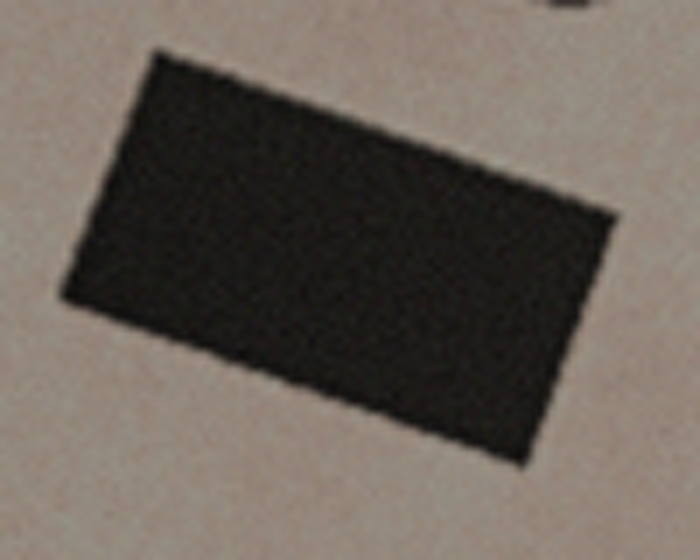

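```bash
python3 - <<'E'
from h import *
d=snap("top")
def q(pts,x0,y0,s,z):
    P=np.array([ray(d,x0+(u)/s-.5*0,y0+v/s,z) for u,v in pts]); print("c",P.mean(0).round(4)); 
    print(" edges",[(np.round(np.linalg.norm(b-a)*1000,1), np.round(np.degrees(np.arctan2(*(b-a)[1::-1])),1)) for a,b in zip(P,np.roll(P,-1,0))])
q([(95,91),(360,88),(361,158),(93,164)],280,160,4.4,.116)
q([(460,192),(718,111),(750,207),(496,292)],280,160,4.4,.05)
q([(155,50),(617,214),(525,466),(62,298)],180,160,7,.003)
for u,v in((226,93),(230,160)): print(ray(d,280+u/4.4,160+v/4.4,.112))
E
```

```text
c [ 0.5379 -0.0286  0.116 ]
 edges [(np.float64(188.5), np.float64(-88.3)), (np.float64(50.1), np.float64(-178.8)), (np.float64(189.9), np.float64(92.3)), (np.float64(52.3), np.float64(-0.3))]
c [ 0.4958 -0.3113  0.05  ]
 edges [(np.float64(202.1), np.float64(-71.6)), (np.float64(74.8), np.float64(-162.3)), (np.float64(199.2), np.float64(109.4)), (np.float64(78.2), np.float64(19.9))]
c [0.5195 0.3152 0.003 ]
 edges [(np.float64(238.3), np.float64(-108.6)), (np.float64(128.3), np.float64(161.8)), (np.float64(237.3), np.float64(71.2)), (np.float64(127.4), np.float64(-17.8))]
[ 0.56155798 -0.02744851  0.112     ]
[ 0.51351274 -0.03099673  0.112     ]
```

```bash
python3 - <<'E'
from h import *
d=snap("wrist"); s,m=st()
print("cam in tool",m.T@(-d["R"].T@d["t"]-s["tool_pos"]), "\n",(m.T@d["R"].T).round(3))
togo([.538,-.029,.30],1.5)
E
```

```text
t 0.3 p [ 0.1947 -0.5142  0.231 ] yax -69.27 zax [-1.e-04  6.e-04 -1.e+00] F [0.8 0.2 0.1] w 0.0856
cam in tool [ 6.92576918e-02 -1.04340376e-04 -1.42729556e-01] 
 [[-0.    -0.962 -0.272]
 [ 1.    -0.    -0.   ]
 [ 0.    -0.272  0.962]]
t 0.3 p [ 0.1947 -0.5142  0.231 ] yax -69.27 zax [-1.e-04  6.e-04 -1.e+00] F [0.8 0.2 0.1] w 0.0856
tool mm [ 492.9 -332.3  -68.7] rows total [ 3.2857 -2.2155 -0.4581] spin deg world 70.77 spin units -0.1966
```

```bash
python3 -m pendant '[{"x":0.2,"y":-0.13,"z":-0.03,"fingers":1},{"x":0.2,"y":-0.13,"z":-0.03,"fingers":1},{"x":0.2,"y":-0.13,"z":-0.03,"fingers":1},{"x":0.2,"y":-0.13,"z":-0.03,"fingers":1},{"x":0.2,"y":-0.13,"z":-0.03,"fingers":1},{"x":0.2,"y":-0.13,"z":-0.03,"fingers":1},{"x":0.2,"y":-0.13,"z":-0.03,"fingers":1},{"x":0.2,"y":-0.13,"z":-0.03,"fingers":1}]' 40
python3 -m pendant '[{"x":0.2,"y":-0.13,"z":-0.03,"fingers":1},{"x":0.2,"y":-0.13,"z":-0.03,"fingers":1},{"x":0.2,"y":-0.13,"z":-0.03,"fingers":1},{"x":0.2,"y":-0.13,"z":-0.03,"fingers":1},{"x":0.2,"y":-0.13,"z":-0.03,"fingers":1},{"x":0.2,"y":-0.13,"z":-0.03,"fingers":1},{"x":0.2,"y":-0.13,"z":-0.03,"fingers":1},{"x":0.2,"y":-0.13,"z":-0.03,"fingers":1}]'
python3 -m pendant '[{"spin":-0.0195},{"spin":-0.0195},{"spin":-0.0195},{"spin":-0.0195},{"spin":-0.0195},{"spin":-0.0195},{"spin":-0.0195},{"spin":-0.0195}]'
python3 -c "
from h import *
togo([.538,-.029,.30],1.5)"
```

```text
t 0.3 p [ 0.1947 -0.5142  0.231 ] yax -69.27 zax [-1.e-04  6.e-04 -1.e+00] F [0.8 0.2 0.1] w 0.0856
tool mm [ 492.9 -332.3  -68.7] rows total [ 3.2857 -2.2155 -0.4581] spin deg world 70.77 spin units -0.1966schema error: expected keys x, y, z, spin, fingers
schema error: expected keys x, y, z, spin, fingers
schema error: expected keys x, y, z, spin, fingers
```

```bash
python3 -m pendant '[{"x":0.2,"y":-0.13,"z":-0.03,"spin":0,"fingers":1},{"x":0.2,"y":-0.13,"z":-0.03,"spin":0,"fingers":1},{"x":0.2,"y":-0.13,"z":-0.03,"spin":0,"fingers":1},{"x":0.2,"y":-0.13,"z":-0.03,"spin":0,"fingers":1},{"x":0.2,"y":-0.13,"z":-0.03,"spin":0,"fingers":1},{"x":0.2,"y":-0.13,"z":-0.03,"spin":0,"fingers":1},{"x":0.2,"y":-0.13,"z":-0.03,"spin":0,"fingers":1},{"x":0.2,"y":-0.13,"z":-0.03,"spin":0,"fingers":1}]' 40
python3 -m pendant '[{"x":0.2,"y":-0.13,"z":-0.03,"spin":0,"fingers":1},{"x":0.2,"y":-0.13,"z":-0.03,"spin":0,"fingers":1},{"x":0.2,"y":-0.13,"z":-0.03,"spin":0,"fingers":1},{"x":0.2,"y":-0.13,"z":-0.03,"spin":0,"fingers":1},{"x":0.2,"y":-0.13,"z":-0.03,"spin":0,"fingers":1},{"x":0.2,"y":-0.13,"z":-0.03,"spin":0,"fingers":1},{"x":0.2,"y":-0.13,"z":-0.03,"spin":0,"fingers":1},{"x":0.2,"y":-0.13,"z":-0.03,"spin":0,"fingers":1}]'
python3 -m pendant '[{"x":0,"y":0,"z":0,"spin":-0.0195,"fingers":1},{"x":0,"y":0,"z":0,"spin":-0.0195,"fingers":1},{"x":0,"y":0,"z":0,"spin":-0.0195,"fingers":1},{"x":0,"y":0,"z":0,"spin":-0.0195,"fingers":1},{"x":0,"y":0,"z":0,"spin":-0.0195,"fingers":1},{"x":0,"y":0,"z":0,"spin":-0.0195,"fingers":1},{"x":0,"y":0,"z":0,"spin":-0.0195,"fingers":1},{"x":0,"y":0,"z":0,"spin":-0.0195,"fingers":1}]'
python3 -c "
from h import *
togo([.538,-.029,.30],1.5)"
```

```text
clock: 0.97
tool_pos: [0.3646, -0.282, 0.2677]
tool_rot: [0.984, 0.18, 0.0, 0.0]
force: [0.4, -0.7, -0.0]
width: 0.0854
clock: 1.63
tool_pos: [0.5339, -0.0509, 0.3036]
tool_rot: [0.984, 0.18, 0.0, 0.0]
force: [-0.0, -1.4, -0.3]
width: 0.0853
clock: 2.3
tool_pos: [0.5331, -0.0526, 0.3032]
tool_rot: [0.781, 0.624, -0.0, -0.0]
force: [0.4, 0.4, -0.1]
width: 0.0856
t 2.3 p [ 0.5331 -0.0526  0.3032] yax -12.76 zax [-3.e-04  1.e-04 -1.e+00] F [ 0.4  0.4 -0.1] w 0.0856
tool mm [24.1 -0.5  3.2] rows total [ 0.1609 -0.0031  0.0213] spin deg world 14.26 spin units -0.0396
```

```bash
python3 -m pendant '[{"x":0.16,"y":0,"z":0,"spin":-0.0195,"fingers":1},{"x":0,"y":0,"z":0,"spin":-0.0195,"fingers":1},{"x":0,"y":0,"z":0,"spin":0,"fingers":1},{"x":0,"y":0,"z":0,"spin":0,"fingers":1}]'
python3 -c "
from h import *
togo([.538,-.029,.30],1.5)
d=snap('wrist'); crop(d,0,0,640,400,1.25,'w1')"
```

```text
clock: 2.63
tool_pos: [0.5386, -0.0293, 0.3032]
tool_rot: [0.702, 0.712, -0.0, -0.0]
force: [-0.5, 0.2, -0.6]
width: 0.0854
t 2.63 p [ 0.5386 -0.0293  0.3032] yax 0.75 zax [-2.e-04 -2.e-04 -1.e+00] F [-0.5  0.2 -0.6] w 0.0854
tool mm [ 0.3 -0.6  3.2] rows total [ 0.0019 -0.0037  0.0214] spin deg world 0.75 spin units -0.0021
```

View pics/w1.png

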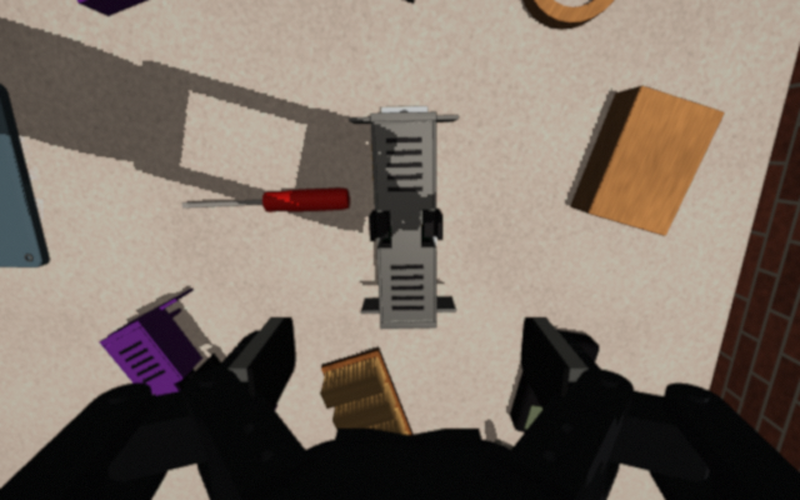

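```bash
python3 -c "
from h import *
d=snap('wrist'); crop(d,270,70,390,275,2.9,'w2')
u=[.538,-.0286]; import numpy as np
pts=[]
crop(snap('side'),270,160,370,260,6,'s2')
"
```

```text
(no output)
```

View pics/w2.png

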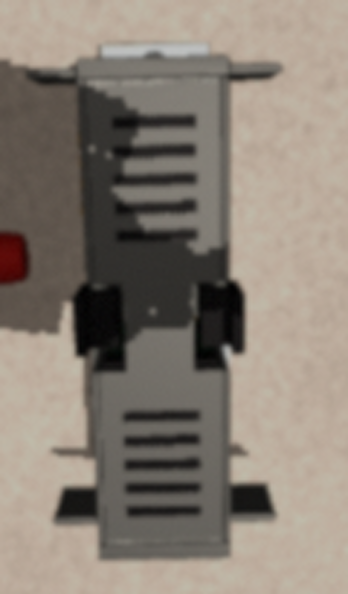

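View pics/s2.png

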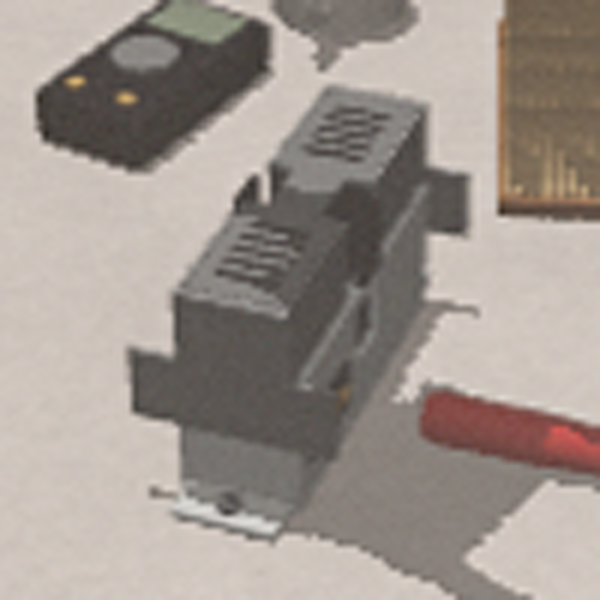

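```bash
python3 -c "
from h import *
d=snap('wrist')
P=[ray(d,270+u/2.9,70+v/2.9,z) for u,v,z in [(78,58,.116),(230,58,.116),(230,556,.116),(100,557,.116)]]
for p in P: print(p.round(4))
P=np.array(P);print(P.mean(0))
a=(P[0]+P[1])/2-(P[2]+P[3])/2; print(np.linalg.norm(a),np.degrees(np.arctan2(-a[0],a[1])))
# tab tops outer edges, z=.112
for u,v in [(76,284),(78,354),(120,286),(125,350),(198,284),(240,284),(243,352),(200,350)]: print(u,v,ray(d,270+u/2.9,70+v/2.9,.112).round(4))
"
```

```text
[0.5077 0.0674 0.116 ]
[0.5611 0.0681 0.116 ]
[ 0.5675 -0.1236  0.116 ]
[ 0.5142 -0.1247  0.116 ]
[ 0.53761353 -0.02819292  0.116     ]
0.19200605018590206 1.9119475357442006
76 284 [ 0.5055 -0.0129  0.112 ]
78 354 [ 0.5059 -0.0403  0.112 ]
120 286 [ 0.5222 -0.0135  0.112 ]
125 350 [ 0.5242 -0.0384  0.112 ]
198 284 [ 0.5519 -0.0124  0.112 ]
240 284 [ 0.5679 -0.0122  0.112 ]
243 352 [ 0.57   -0.0386  0.112 ]
200 350 [ 0.5533 -0.0381  0.112 ]
```

```bash
python3 -m pendant '[{"x":0.01,"y":-0.006,"z":0.2,"spin":-0.0032,"fingers":1},{"x":0,"y":0,"z":0.2,"spin":0,"fingers":1},{"x":0,"y":0,"z":0.2,"spin":0,"fingers":1},{"x":0,"y":0,"z":0.2,"spin":0,"fingers":1},{"x":0,"y":0,"z":0.2,"spin":0,"fingers":1},{"x":0,"y":0,"z":0,"spin":0,"fingers":1},{"x":0,"y":0,"z":0,"spin":0,"fingers":1}]'
python3 -c "
from h import *
togo([.5375,-.0275,.078],1.9)
d=snap('wrist'); crop(d,150,50,500,350,2,'w3')"
```

```text
clock: 3.42
tool_pos: [0.5367, -0.0279, 0.1524]
tool_rot: [0.695, 0.719, -0.001, -0.002]
force: [0.2, 0.0, 0.9]
width: 0.0856
t 3.42 p [ 0.5367 -0.0279  0.1524] yax 2.0 zax [-0.0036  0.001  -1.    ] F [0.2 0.  0.9] w 0.0856
tool mm [ 0.2  1.1 74.4] rows total [0.0016 0.0074 0.496 ] spin deg world -0.1 spin units 0.0003
```

View pics/w3.png

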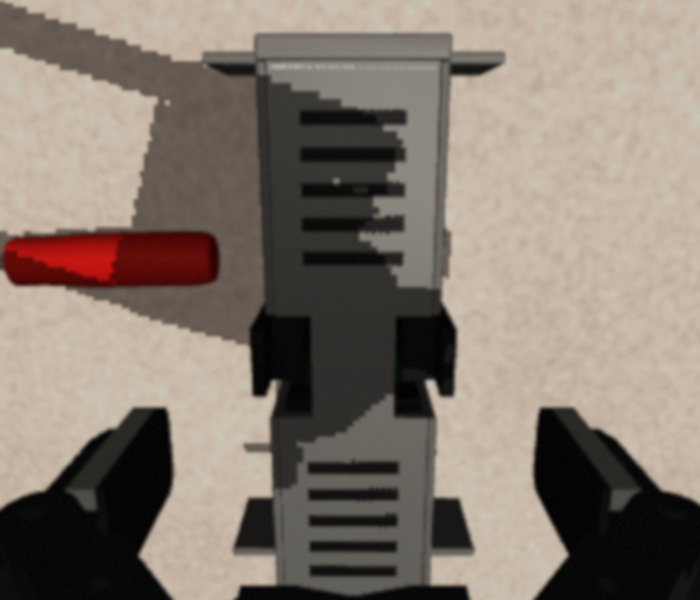

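```bash
python3 -m pendant '[{"x":0,"y":0.004,"z":0.16,"spin":0,"fingers":1},{"x":0,"y":0,"z":0.16,"spin":0,"fingers":1},{"x":0,"y":0,"z":0.12,"spin":0,"fingers":1},{"x":0,"y":0,"z":0.05,"spin":0,"fingers":1},{"x":0,"y":0,"z":0,"spin":0,"fingers":1},{"x":0,"y":0,"z":0,"spin":0,"fingers":1}]'
python3 -c "
from h import *
togo([.5375,-.0275,.078],1.9)"
```

```text
clock: 3.97
tool_pos: [0.5396, -0.0282, 0.0815]
tool_rot: [0.694, 0.72, 0.001, 0.001]
force: [-0.3, 0.5, 0.9]
width: 0.0856
t 3.97 p [ 0.5396 -0.0282  0.0815] yax 2.07 zax [ 2.5e-03 -7.0e-04 -1.0e+00] F [-0.3  0.5  0.9] w 0.0856
tool mm [ 0.8 -2.1  3.5] rows total [ 0.0051 -0.014   0.0236] spin deg world -0.17 spin units 0.0005
```

```bash
python3 -m pendant '[{"x":0,"y":0,"z":0,"spin":0,"fingers":1},{"x":0,"y":0,"z":0,"spin":0,"fingers":1},{"x":0,"y":0,"z":0,"spin":0,"fingers":1},{"x":0,"y":0,"z":0,"spin":0,"fingers":1}]'
python3 -c "
from h import *
togo([.5375,-.0275,.078],1.9)
d=snap('wrist'); crop(d,150,50,500,350,2,'w4')"
```

```text
clock: 4.3
tool_pos: [0.5388, -0.0279, 0.0807]
tool_rot: [0.694, 0.72, 0.0, 0.001]
force: [-0.2, -0.1, -0.1]
width: 0.0855
t 4.3 p [ 0.5388 -0.0279  0.0807] yax 2.08 zax [ 1.5e-03 -4.0e-04 -1.0e+00] F [-0.2 -0.1 -0.1] w 0.0855
tool mm [ 0.5 -1.3  2.7] rows total [ 0.0032 -0.0089  0.0178] spin deg world -0.18 spin units 0.0005
```

View pics/w4.png

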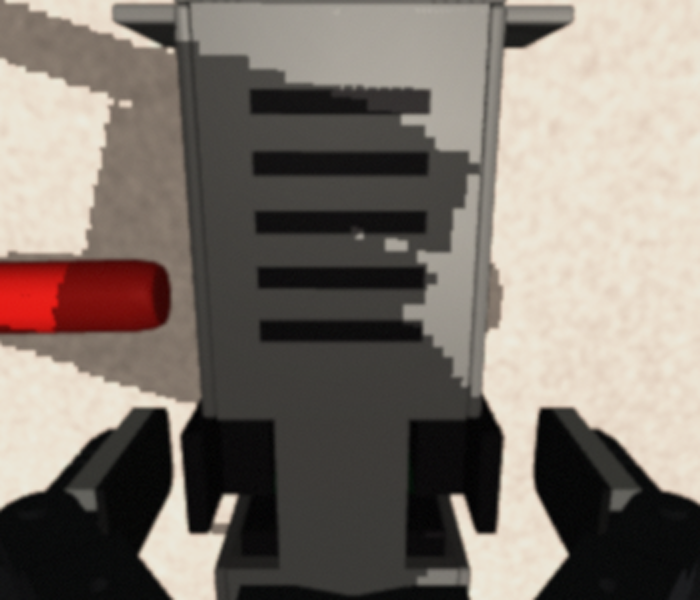

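```bash
python3 -m pendant '[{"x":0.003,"y":-0.012,"z":0.012,"spin":0,"fingers":1},{"x":0,"y":0,"z":0,"spin":0,"fingers":0.8},{"x":0,"y":0,"z":0,"spin":0,"fingers":0.55},{"x":0,"y":0,"z":0,"spin":0,"fingers":0.55},{"x":0,"y":0,"z":0,"spin":0,"fingers":0.55},{"x":0,"y":0,"z":0,"spin":0,"fingers":0.55},{"x":0,"y":0,"z":0,"spin":0,"fingers":0.55},{"x":0,"y":0,"z":0,"spin":0,"fingers":0.55}]' 40
python3 -c "
from h import *
togo([.5375,-.0275,.078],1.9)
d=snap('wrist'); crop(d,150,50,500,350,2,'w5')"
```

```text
clock: 5.02
tool_pos: [0.5368, -0.0275, 0.0793]
tool_rot: [0.694, 0.72, 0.0, 0.0]
force: [-3.5, 0.6, 9.7]
width: 0.0513
t 5.02 p [ 0.5368 -0.0275  0.0793] yax 2.08 zax [ 1.e-03 -3.e-04 -1.e+00] F [-3.5  0.6  9.7] w 0.0513
tool mm [-0.   0.7  1.3] rows total [-0.0002  0.0047  0.0085] spin deg world -0.18 spin units 0.0005
```

View pics/w5.png

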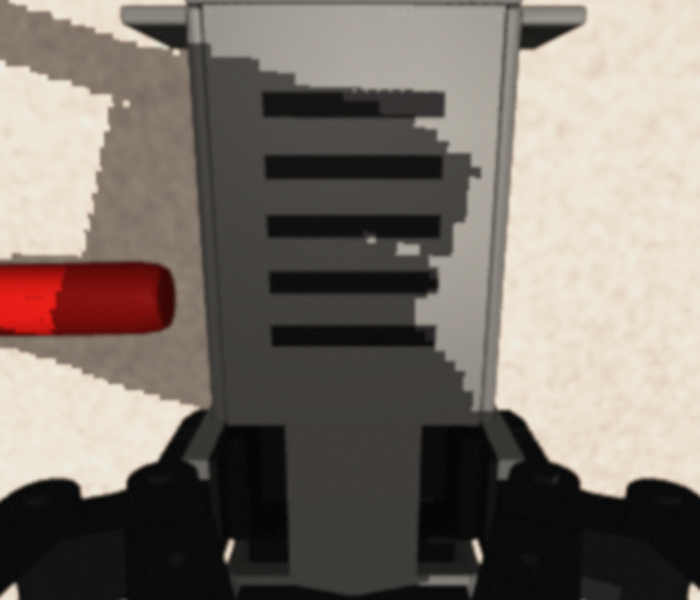

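```bash
python3 -m pendant '[{"x":0,"y":0,"z":-0.03,"spin":0,"fingers":0.55},{"x":0,"y":0,"z":-0.06,"spin":0,"fingers":0.55},{"x":0,"y":0,"z":-0.1,"spin":0,"fingers":0.55},{"x":0,"y":0,"z":-0.1,"spin":0,"fingers":0.55},{"x":0,"y":0,"z":0,"spin":0,"fingers":0.55},{"x":0,"y":0,"z":0,"spin":0,"fingers":0.55}]'
python3 -c "
from h import *
st()
crop(snap('side'),220,100,420,280,4,'s3')"
```

```text
clock: 5.57
tool_pos: [0.537, -0.0276, 0.1221]
tool_rot: [0.694, 0.72, 0.0, 0.001]
force: [-0.2, -0.3, -3.0]
width: 0.0508
t 5.57 p [ 0.537  -0.0276  0.1221] yax 2.08 zax [ 1.8e-03 -5.0e-04 -1.0e+00] F [-0.2 -0.3 -3. ] w 0.0508
```

View pics/s3.png

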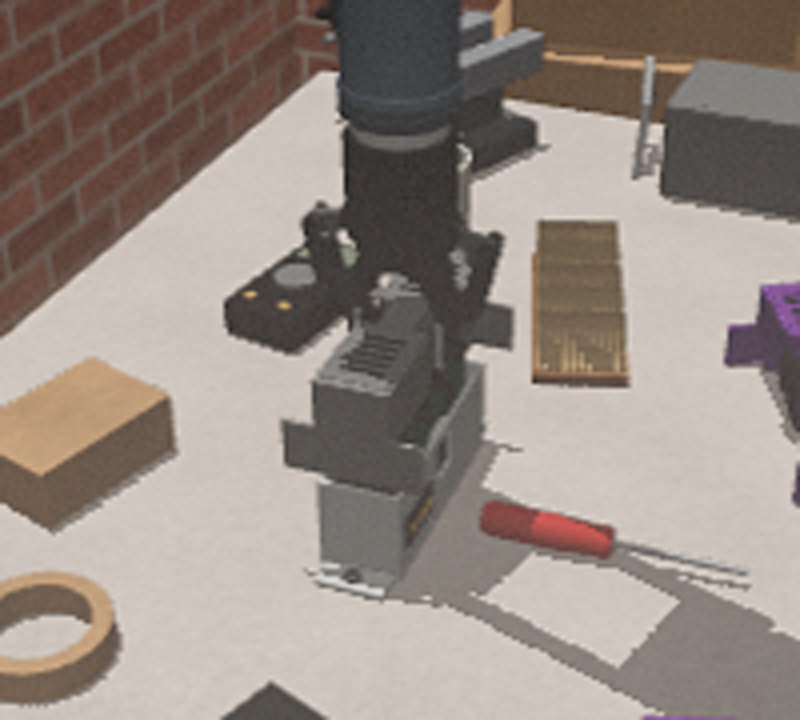

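```bash
python3 -m pendant '[{"x":0,"y":0,"z":-0.2,"spin":0,"fingers":0.55},{"x":0,"y":0,"z":-0.2,"spin":0,"fingers":0.55},{"x":0,"y":0,"z":-0.2,"spin":0,"fingers":0.55},{"x":0,"y":0,"z":-0.2,"spin":0,"fingers":0.55},{"x":0,"y":0,"z":0,"spin":0,"fingers":0.55},{"x":0,"y":0,"z":0,"spin":0,"fingers":0.55}]'
python3 -c "
from h import *
togo([.5195,.3152,.24],-18.2)"
```

```text
clock: 6.12
tool_pos: [0.537, -0.0276, 0.2421]
tool_rot: [0.694, 0.72, 0.001, 0.001]
force: [-1.0, 0.6, -2.8]
width: 0.0507
t 6.12 p [ 0.537  -0.0276  0.2421] yax 2.08 zax [ 2.1e-03 -6.0e-04 -1.0e+00] F [-1.   0.6 -2.8] w 0.0507
tool mm [343.2  -5.1   1.9] rows total [ 2.2879 -0.0339  0.0126] spin deg world -20.28 spin units 0.0563
```

```bash
python3 -m pendant '[{"x":0.176,"y":-0.003,"z":0,"spin":0,"fingers":0.55},{"x":0.176,"y":-0.003,"z":0,"spin":0,"fingers":0.55},{"x":0.176,"y":-0.003,"z":0,"spin":0,"fingers":0.55},{"x":0.176,"y":-0.003,"z":0,"spin":0,"fingers":0.55},{"x":0.176,"y":-0.003,"z":0,"spin":0,"fingers":0.55},{"x":0.176,"y":-0.003,"z":0,"spin":0,"fingers":0.55},{"x":0.176,"y":-0.003,"z":0,"spin":0,"fingers":0.55},{"x":0.176,"y":-0.003,"z":0,"spin":0,"fingers":0.55}]'
python3 -m pendant '[{"x":0.176,"y":-0.003,"z":0,"spin":0,"fingers":0.55},{"x":0.176,"y":-0.003,"z":0,"spin":0,"fingers":0.55},{"x":0.176,"y":-0.003,"z":0,"spin":0,"fingers":0.55},{"x":0.176,"y":-0.003,"z":0,"spin":0,"fingers":0.55},{"x":0.17,"y":-0.003,"z":0,"spin":0,"fingers":0.55},{"x":0,"y":0,"z":0,"spin":0.0141,"fingers":0.55},{"x":0,"y":0,"z":0,"spin":0.0141,"fingers":0.55},{"x":0,"y":0,"z":0,"spin":0.0141,"fingers":0.55}]'
python3 -m pendant '[{"x":0,"y":0,"z":0,"spin":0.0141,"fingers":0.55},{"x":0,"y":0,"z":0,"spin":0,"fingers":0.55},{"x":0,"y":0,"z":0,"spin":0,"fingers":0.55}]'
python3 -c "
from h import *
togo([.5195,.3152,.04],-18.2)
crop(snap('wrist'),0,0,640,400,1.25,'w6')
crop(snap('top'),100,100,420,300,2.5,'t6')"
```

```text
clock: 6.78
tool_pos: [0.5235, 0.1846, 0.2384]
tool_rot: [0.694, 0.72, -0.002, -0.002]
force: [1.0, -0.5, -1.8]
width: 0.0502
clock: 7.45
tool_pos: [0.5166, 0.3147, 0.2379]
tool_rot: [0.784, 0.62, -0.003, -0.001]
force: [-0.9, -0.6, -2.4]
width: 0.0507
clock: 7.7
tool_pos: [0.5172, 0.3141, 0.239]
tool_rot: [0.809, 0.587, -0.002, -0.001]
force: [-0.2, 0.2, -1.3]
width: 0.0504
t 7.7 p [0.5172 0.3141 0.239 ] yax -18.07 zax [-0.0041 -0.0015 -1.    ] F [-0.2  0.2 -1.3] w 0.0504
tool mm [  2.3   2.5 199. ] rows total [0.0156 0.0168 1.3265] spin deg world -0.13 spin units 0.0004
```

View pics/w6.png

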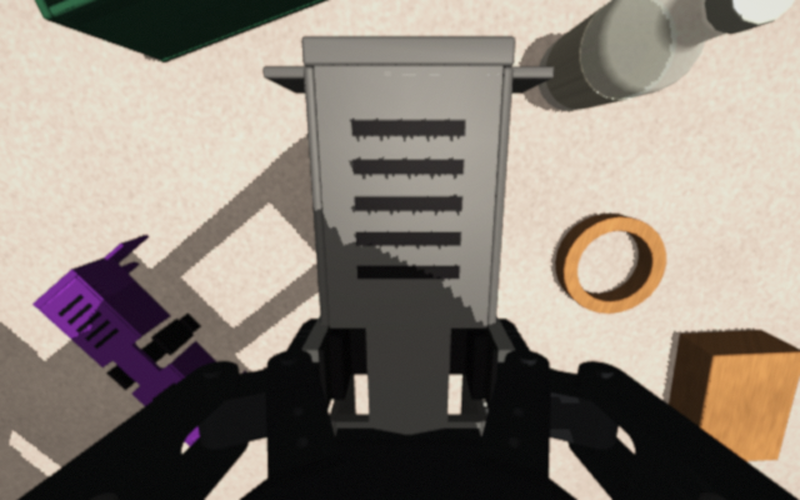

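View pics/t6.png

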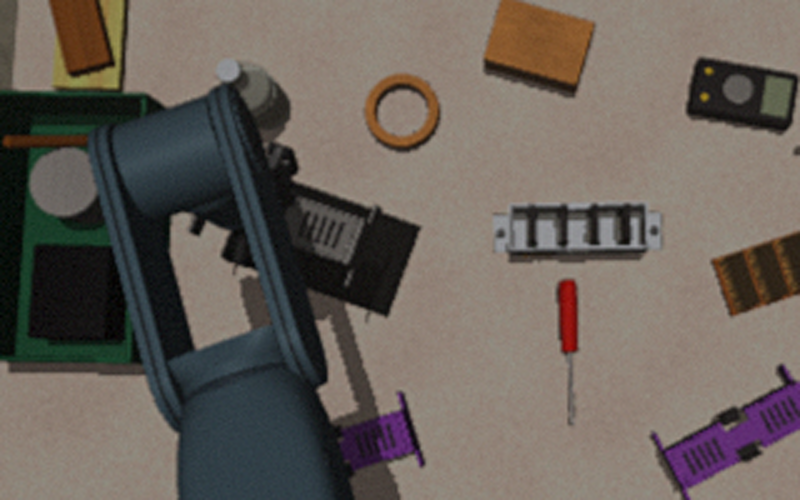

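```bash
python3 -c "
from h import *
d=snap('wrist')
for u,v in [(528,85),(560,108),(590,108),(545,60)]: print(ray(d,u/1.25,v/1.25,0).round(3))
togo([.5195,.3152,.06],-18.2)
"
```

```text
[0.662 0.399 0.   ]
[0.686 0.37  0.   ]
[0.713 0.361 0.   ]
[0.682 0.415 0.   ]
t 7.85 p [0.5179 0.3142 0.2405] yax -18.12 zax [-1.6e-03 -6.0e-04 -1.0e+00] F [ 0.3 -0.3 -1.5] w 0.0508
tool mm [  1.6   1.5 180.5] rows total [0.011  0.0097 1.2032] spin deg world -0.08 spin units 0.0002
```

Bottle is over 60 mm clear of the cheek, so I'm lowering.

```bash
python3 -m pendant '[{"x":0.01,"y":0.008,"z":0.2,"spin":0,"fingers":0.55},{"x":0,"y":0,"z":0.2,"spin":0,"fingers":0.55},{"x":0,"y":0,"z":0.2,"spin":0,"fingers":0.55},{"x":0,"y":0,"z":0.2,"spin":0,"fingers":0.55},{"x":0,"y":0,"z":0.2,"spin":0,"fingers":0.55},{"x":0,"y":0,"z":0.15,"spin":0,"fingers":0.55},{"x":0,"y":0,"z":0,"spin":0,"fingers":0.55},{"x":0,"y":0,"z":0,"spin":0,"fingers":0.55}]'
python3 -m pendant '[{"x":0,"y":0,"z":0.05,"spin":0,"fingers":0.55},{"x":0,"y":0,"z":0.04,"spin":0,"fingers":0.55},{"x":0,"y":0,"z":0.02,"spin":0,"fingers":0.55},{"x":0,"y":0,"z":0,"spin":0,"fingers":0.55},{"x":0,"y":0,"z":0,"spin":0,"fingers":0.55},{"x":0,"y":0,"z":0,"spin":0,"fingers":0.55}]'
python3 -c "
from h import *
togo([.5195,.3152,.04],-18.2)"
```

```text
clock: 8.52
tool_pos: [0.5189, 0.3151, 0.0679]
tool_rot: [0.81, 0.587, -0.002, -0.0]
force: [0.9, -0.0, -1.5]
width: 0.0509
clock: 9.02
tool_pos: [0.5202, 0.3156, 0.0531]
tool_rot: [0.81, 0.586, 0.0, 0.0]
force: [-0.0, 0.4, -2.1]
width: 0.0506
t 9.02 p [0.5202 0.3156 0.0531] yax -18.22 zax [ 1.e-03  4.e-04 -1.e+00] F [-0.   0.4 -2.1] w 0.0506
tool mm [-0.6 -0.5 13.1] rows total [-0.0043 -0.0035  0.0875] spin deg world 0.02 spin units -0.0001
```

```bash
python3 -m pendant '[{"x":0,"y":0,"z":0.03,"spin":0,"fingers":0.55},{"x":0,"y":0,"z":0.02,"spin":0,"fingers":0.55},{"x":0,"y":0,"z":0,"spin":0,"fingers":0.55},{"x":0,"y":0,"z":0,"spin":0,"fingers":0.55},{"x":0,"y":0,"z":0,"spin":0,"fingers":0.55}]'
python3 -m pendant '[{"x":0,"y":0,"z":0.012,"spin":0,"fingers":0.55},{"x":0,"y":0,"z":0,"spin":0,"fingers":0.55},{"x":0,"y":0,"z":0,"spin":0,"fingers":0.55}]'
python3 -m pendant '[{"x":0,"y":0,"z":0.012,"spin":0,"fingers":0.55},{"x":0,"y":0,"z":0,"spin":0,"fingers":0.55},{"x":0,"y":0,"z":0,"spin":0,"fingers":0.55}]'
```

```text
clock: 9.43
tool_pos: [0.5198, 0.3155, 0.0449]
tool_rot: [0.81, 0.586, -0.0, -0.0]
force: [-0.4, 0.2, -1.8]
width: 0.0508
clock: 9.68
tool_pos: [0.5197, 0.3155, 0.0431]
tool_rot: [0.81, 0.586, -0.0, -0.0]
force: [-0.5, 0.0, -2.2]
width: 0.0508
clock: 9.93
tool_pos: [0.5197, 0.3154, 0.0413]
tool_rot: [0.81, 0.586, -0.0, -0.0]
force: [-0.6, -0.7, -1.8]
width: 0.0507
```

```bash
python3 -m pendant '[{"x":0,"y":0,"z":0.01,"spin":0,"fingers":0.55},{"x":0,"y":0,"z":0,"spin":0,"fingers":0.55},{"x":0,"y":0,"z":0,"spin":0,"fingers":0.55}]'
python3 -m pendant '[{"x":0,"y":0,"z":0.01,"spin":0,"fingers":0.55},{"x":0,"y":0,"z":0,"spin":0,"fingers":0.55},{"x":0,"y":0,"z":0,"spin":0,"fingers":0.55}]'
python3 -c "
from h import *
crop(snap('side'),180,150,380,350,3,'s7')"
```

```text
clock: 10.18
tool_pos: [0.5201, 0.3156, 0.0405]
tool_rot: [0.81, 0.586, 0.0, 0.0]
force: [-1.4, -0.7, 2.6]
width: 0.0507
clock: 10.43
tool_pos: [0.5201, 0.3157, 0.0404]
tool_rot: [0.81, 0.586, 0.001, 0.0]
force: [-4.6, -2.4, 13.9]
width: 0.0509
```

View pics/s7.png

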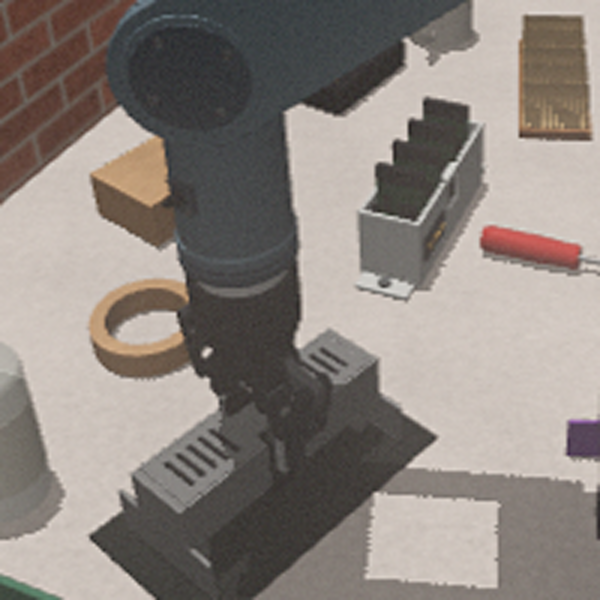

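```bash
python3 -m pendant '[{"x":0,"y":0,"z":-0.008,"spin":0,"fingers":0.55},{"x":0,"y":0,"z":0,"spin":0,"fingers":0.8},{"x":0,"y":0,"z":0,"spin":0,"fingers":1},{"x":0,"y":0,"z":0,"spin":0,"fingers":1},{"x":0,"y":0,"z":0,"spin":0,"fingers":1},{"x":0,"y":0,"z":0,"spin":0,"fingers":1}]'
python3 -m pendant '[{"x":0,"y":0,"z":-0.1,"spin":0,"fingers":1},{"x":0,"y":0,"z":-0.2,"spin":0,"fingers":1},{"x":0,"y":0,"z":-0.25,"spin":0,"fingers":1},{"x":0,"y":0,"z":-0.25,"spin":0,"fingers":1},{"x":0,"y":0,"z":-0.25,"spin":0,"fingers":1},{"x":0,"y":0,"z":-0.25,"spin":0,"fingers":1},{"x":0,"y":0,"z":0,"spin":0,"fingers":1},{"x":0,"y":0,"z":0,"spin":0,"fingers":1}]'
python3 -c "
from h import *
togo([.5375,-.04,.27],-88.1)
crop(snap('side'),180,150,380,350,3,'s8')
crop(snap('wrist'),0,0,640,400,1.25,'w8')"
```

```text
clock: 10.98
tool_pos: [0.5199, 0.3155, 0.0394]
tool_rot: [0.81, 0.586, -0.0, -0.0]
force: [0.4, 0.1, -0.6]
width: 0.0852
clock: 11.65
tool_pos: [0.5213, 0.3161, 0.2379]
tool_rot: [0.81, 0.586, 0.003, 0.001]
force: [0.1, -0.2, -0.8]
width: 0.0853
t 11.65 p [0.5213 0.3161 0.2379] yax -18.22 zax [ 0.0063  0.0024 -1.    ] F [ 0.1 -0.2 -0.8] w 0.0853
tool mm [-333.1  126.8  -32.9] rows total [-2.2204  0.8456 -0.2191] spin deg world -69.88 spin units 0.1941
```

View pics/s8.png

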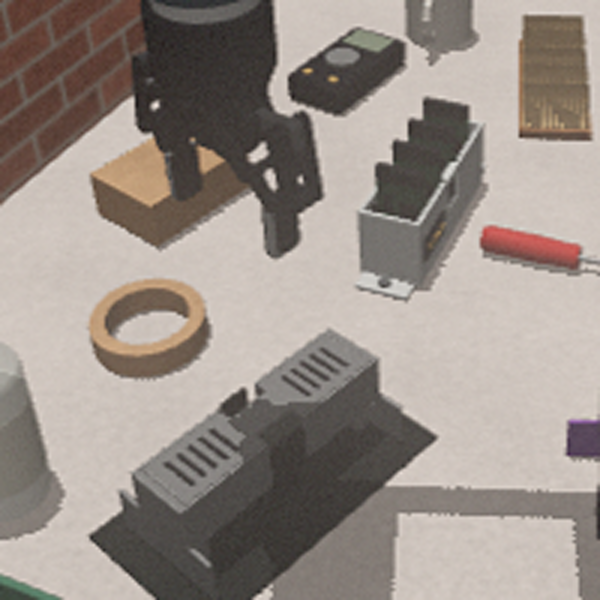

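View pics/w8.png

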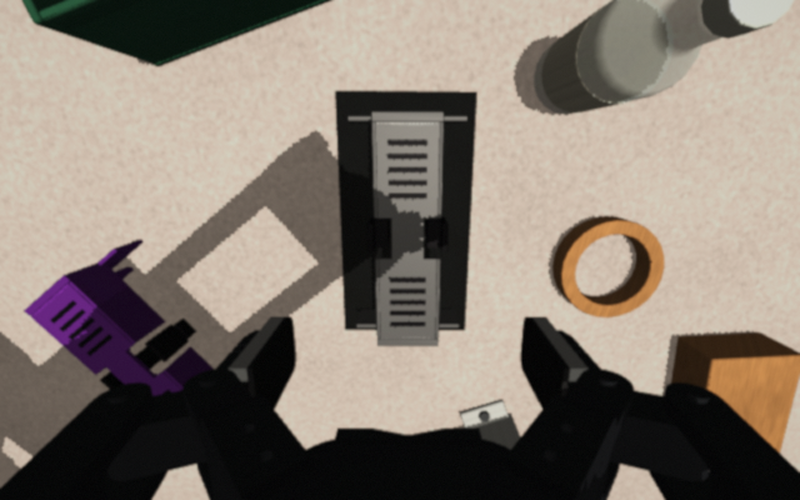

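```bash
python3 -m pendant '[{"x":-0.247,"y":0.094,"z":-0.024,"spin":0,"fingers":1},{"x":-0.247,"y":0.094,"z":-0.024,"spin":0,"fingers":1},{"x":-0.247,"y":0.094,"z":-0.024,"spin":0,"fingers":1},{"x":-0.247,"y":0.094,"z":-0.024,"spin":0,"fingers":1},{"x":-0.247,"y":0.094,"z":-0.024,"spin":0,"fingers":1},{"x":-0.247,"y":0.094,"z":-0.024,"spin":0,"fingers":1},{"x":-0.247,"y":0.094,"z":-0.024,"spin":0,"fingers":1},{"x":-0.247,"y":0.094,"z":-0.024,"spin":0,"fingers":1}]'
python3 -m pendant '[{"x":-0.24,"y":0.094,"z":-0.024,"spin":0,"fingers":0.4},{"x":0,"y":0,"z":0,"spin":0.0194,"fingers":0.4},{"x":0,"y":0,"z":0,"spin":0.0194,"fingers":0.4},{"x":0,"y":0,"z":0,"spin":0.0194,"fingers":0.4},{"x":0,"y":0,"z":0,"spin":0.0194,"fingers":0.4},{"x":0,"y":0,"z":0,"spin":0.0194,"fingers":0.4},{"x":0,"y":0,"z":0,"spin":0.0194,"fingers":0.4},{"x":0,"y":0,"z":0,"spin":0.0194,"fingers":0.4}]'
python3 -m pendant '[{"x":0,"y":0,"z":0,"spin":0.0194,"fingers":0.4},{"x":0,"y":0,"z":0,"spin":0.0194,"fingers":0.4},{"x":0,"y":0,"z":0,"spin":0.0194,"fingers":0.4},{"x":0,"y":0,"z":0,"spin":0,"fingers":0.4},{"x":0,"y":0,"z":0,"spin":0,"fingers":0.4},{"x":0,"y":0,"z":0,"spin":0,"fingers":0.4},{"x":0,"y":0,"z":0,"spin":0,"fingers":0.4}]'
python3 -c "
from h import *
togo([.5375,-.04,.27],-88.1)
crop(snap('wrist'),0,0,640,400,1.25,'w9')"
```

```text
clock: 12.42
tool_pos: [0.533, -0.003, 0.2614]
tool_rot: [0.81, 0.586, -0.001, -0.002]
force: [0.6, 0.1, -0.2]
width: 0.0853
clock: 13.08
tool_pos: [0.5355, -0.0398, 0.2646]
tool_rot: [0.981, 0.195, -0.002, -0.001]
force: [-0.5, 0.3, 0.3]
width: 0.034
clock: 13.67
tool_pos: [0.5362, -0.0399, 0.2664]
tool_rot: [1.0, 0.018, -0.001, -0.0]
force: [0.5, -0.2, 0.8]
width: 0.0341
t 13.67 p [ 0.5362 -0.0399  0.2664] yax -87.92 zax [-1.2e-03  4.0e-04 -1.0e+00] F [ 0.5 -0.2  0.8] w 0.0341
tool mm [ 1.3  0.2 -3.6] rows total [ 0.0087  0.0013 -0.0243] spin deg world -0.18 spin units 0.0005
```

View pics/w9.png

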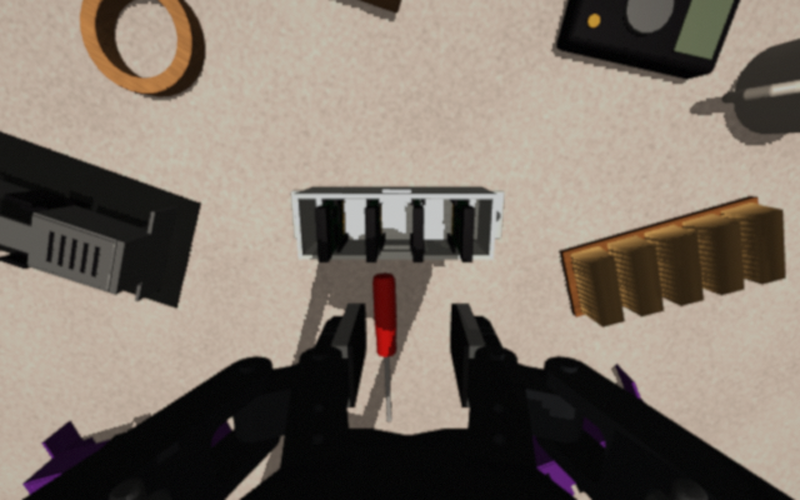

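```bash
python3 -c "
from h import *
d=snap('wrist'); crop(d,225,140,415,220,4.2,'w10'); crop(d,440,150,640,270,4,'w11')"
```

```text
(no output)
```

View pics/w10.png

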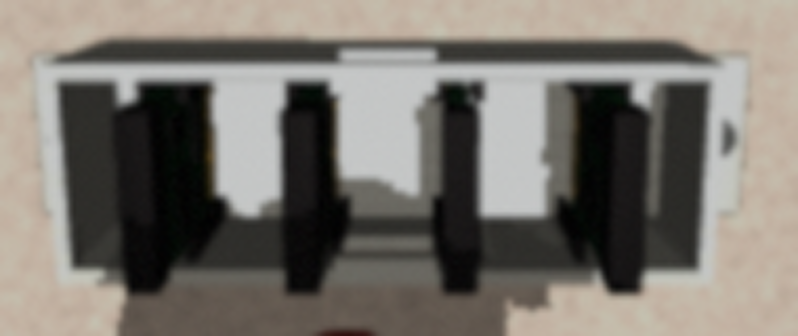

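View pics/w11.png

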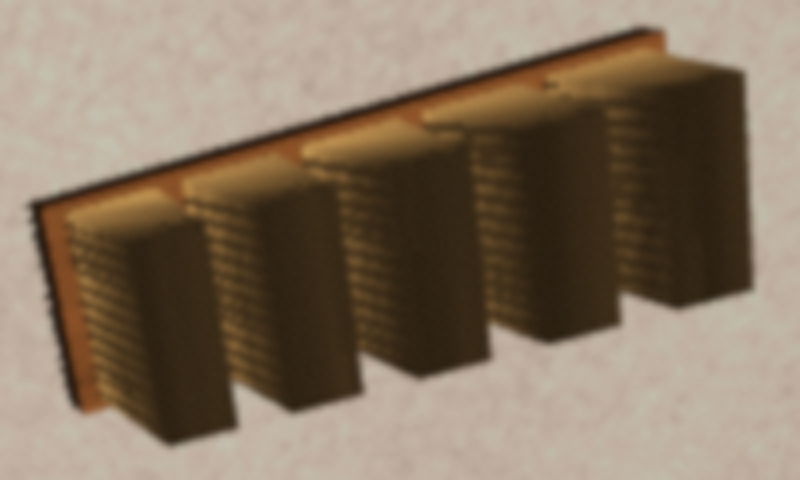

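```bash
python3 -c "
from h import *
d=snap('wrist')
P=lambda u,v,z,s,x0,y0: ray(d,x0+u/s,y0+v/s,z)
print('rim');
for u,v in [(42,63),(722,63),(712,282),(66,282)]: print(P(u,v,.072,4.2,225,140).round(4))
print('boards near end')
for u,v in [(147,291),(304,291),(461,291),(627,291)]: print(P(u,v,.106,4.2,225,140).round(4))
print('rack top corners')
Q=[P(u,v,.05,4,440,150) for u,v in [(660,50),(748,72),(752,290),(678,307),(236,428),(170,444),(68,215)]]
for q in Q: print(q.round(4))
print('tops +x end: tooth1 (68,215),(155,190); +x edges')
for u,v in [(68,215),(153,190),(185,185),(275,157),(305,150),(400,122),(425,118),(530,87),(548,82),(660,50)]: print(P(u,v,.05,4,440,150).round(4))
print('tooth -x ends')
for u,v in [(170,444),(236,428),(292,410),(362,393),(420,376),(490,358),(550,342),(620,324),(678,307),(752,290)]: print(P(u,v,.05,4,440,150).round(4))
"
```

```text
rim
[0.5637 0.0618 0.072 ]
[ 0.5699 -0.1164  0.072 ]
[ 0.5102 -0.1195  0.072 ]
[0.504 0.058 0.072]
boards near end
[0.5126 0.0285 0.106 ]
[ 0.514  -0.0104  0.106 ]
[ 0.5153 -0.0493  0.106 ]
[ 0.5168 -0.0904  0.106 ]
rack top corners
[ 0.5674 -0.3679  0.05  ]
[ 0.5619 -0.3959  0.05  ]
[ 0.4943 -0.4179  0.05  ]
[ 0.4879 -0.3964  0.05  ]
[ 0.4419 -0.2659  0.05  ]
[ 0.4356 -0.2456  0.05  ]
[ 0.511 -0.201  0.05 ]
tops +x end: tooth1 (68,215),(155,190); +x edges
[ 0.511 -0.201  0.05 ]
[ 0.5198 -0.2257  0.05  ]
[ 0.5217 -0.2351  0.05  ]
[ 0.5313 -0.2608  0.05  ]
[ 0.5338 -0.2694  0.05  ]
[ 0.5433 -0.2961  0.05  ]
[ 0.5448 -0.3033  0.05  ]
[ 0.5552 -0.3324  0.05  ]
[ 0.5568 -0.3374  0.05  ]
[ 0.5674 -0.3679  0.05  ]
tooth -x ends
[ 0.4356 -0.2456  0.05  ]
[ 0.4419 -0.2659  0.05  ]
[ 0.4488 -0.2827  0.05  ]
[ 0.4555 -0.3039  0.05  ]
[ 0.4619 -0.321   0.05  ]
[ 0.4688 -0.3418  0.05  ]
[ 0.4749 -0.3594  0.05  ]
[ 0.4816 -0.3798  0.05  ]
[ 0.4879 -0.3964  0.05  ]
[ 0.4943 -0.4179  0.05  ]
```

```bash
python3 -c "
from h import *
d=snap('wrist')
P=lambda u,v,z,s,x0,y0: ray(d,x0+u/s,y0+v/s,z)
for n,L in (('+x',[(130,238),(207,217),(262,200),(338,180),(395,163),(473,138),(530,122),(607,98),(672,85),(745,72)]),('-x',[(170,444),(236,428),(292,410),(362,393),(420,376),(490,358),(550,342),(620,324),(678,307),(752,290)])):
  Q=np.array([P(u,v,.05,4,440,150) for u,v in L]); print(n,Q.mean(0).round(4)); 
  g=(Q[1:-1:2]+Q[2:-1:2])/2; print(g.round(4), np.linalg.norm(np.diff(g,axis=0),axis=1).round(4)); e=g[-1]-g[0]; print(np.degrees(np.arctan2(e[0],-e[1])))
"
```

```text
+x [ 0.5345 -0.3084  0.05  ]
[[ 0.5148 -0.2517  0.05  ]
 [ 0.5278 -0.2895  0.05  ]
 [ 0.5419 -0.3273  0.05  ]
 [ 0.5549 -0.3655  0.05  ]] [0.04   0.0403 0.0404]
19.403716040783156
-x [ 0.4651 -0.3316  0.05  ]
[[ 0.4453 -0.2744  0.05  ]
 [ 0.4587 -0.3125  0.05  ]
 [ 0.4718 -0.3507  0.05  ]
 [ 0.4847 -0.3883  0.05  ]] [0.0404 0.0404 0.0397]
19.061485189913977
```

```bash
python3 -c "
from h import *
togo([.539,-.0893,.14],-88.0)"
```

```text
t 13.87 p [ 0.5364 -0.0399  0.267 ] yax -88.01 zax [ 0.  0. -1.] F [-0.2  0.  -0. ] w 0.0341
tool mm [  0.9  49.4 127. ] rows total [0.0059 0.3296 0.8466] spin deg world 0.01 spin units -0.0
```

```bash
python3 -m pendant '[{"x":0.006,"y":0.17,"z":0,"spin":0,"fingers":0.34},{"x":0,"y":0.16,"z":0.1,"spin":0,"fingers":0.34},{"x":0,"y":0,"z":0.2,"spin":0,"fingers":0.34},{"x":0,"y":0,"z":0.2,"spin":0,"fingers":0.34},{"x":0,"y":0,"z":0.2,"spin":0,"fingers":0.34},{"x":0,"y":0,"z":0.14,"spin":0,"fingers":0.34},{"x":0,"y":0,"z":0,"spin":0,"fingers":0.34},{"x":0,"y":0,"z":0,"spin":0,"fingers":0.34}]'
python3 -m pendant '[{"x":0,"y":0,"z":0,"spin":0,"fingers":0.34},{"x":0,"y":0,"z":0,"spin":0,"fingers":0.34},{"x":0,"y":0,"z":0,"spin":0,"fingers":0.34}]'
python3 -c "
from h import *
togo([.539,-.0893,.080],-88.0)
crop(snap('wrist'),150,100,500,360,2.2,'w12')"
```

```text
clock: 14.53
tool_pos: [0.5384, -0.0892, 0.1404]
tool_rot: [1.0, 0.017, -0.001, -0.0]
force: [-0.2, 1.0, 0.4]
width: 0.0293
clock: 14.78
tool_pos: [0.5402, -0.0897, 0.1429]
tool_rot: [1.0, 0.017, 0.002, 0.001]
force: [0.5, -0.3, -0.0]
width: 0.0289
t 14.78 p [ 0.5402 -0.0897  0.1429] yax -88.05 zax [ 0.0033 -0.0013 -1.    ] F [ 0.5 -0.3 -0. ] w 0.0289
tool mm [-1.4 -0.6 62.9] rows total [-0.009  -0.0037  0.4193] spin deg world 0.05 spin units -0.0001
```

View pics/w12.png

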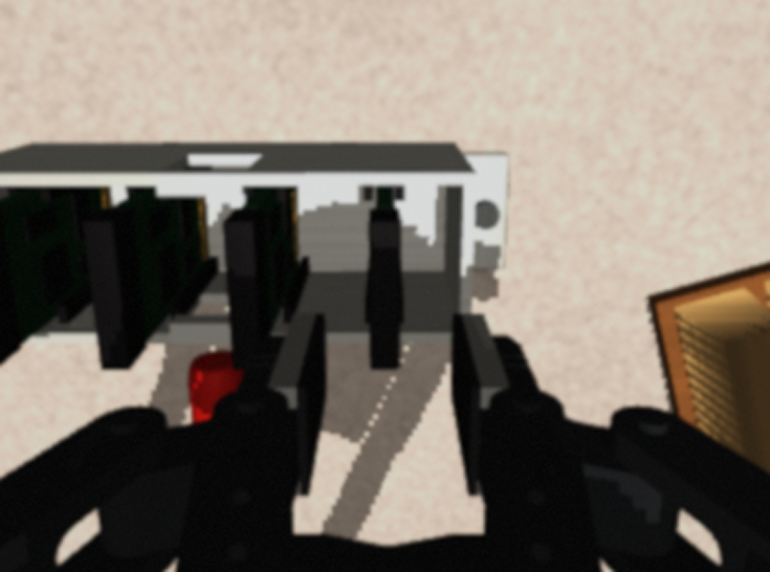

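```bash
python3 -m pendant '[{"x":-0.006,"y":0.005,"z":0.1,"spin":0,"fingers":0.28},{"x":0,"y":0,"z":0.1,"spin":0,"fingers":0.28},{"x":0,"y":0,"z":0.1,"spin":0,"fingers":0.28},{"x":0,"y":0,"z":0.08,"spin":0,"fingers":0.28},{"x":0,"y":0,"z":0.025,"spin":0,"fingers":0.28},{"x":0,"y":0,"z":0,"spin":0,"fingers":0.28},{"x":0,"y":0,"z":0,"spin":0,"fingers":0.28},{"x":0,"y":0,"z":0,"spin":0,"fingers":0.28}]'
python3 -c "
from h import *
togo([.539,-.0893,.080],-88.0)
crop(snap('wrist'),150,100,500,360,2.2,'w13')"
```

```text
clock: 15.5
tool_pos: [0.5389, -0.0904, 0.0814]
tool_rot: [1.0, 0.017, 0.001, 0.0]
force: [-0.5, 0.2, -1.2]
width: 0.0241
t 15.5 p [ 0.5389 -0.0904  0.0814] yax -88.06 zax [ 1.9e-03 -7.0e-04 -1.0e+00] F [-0.5  0.2 -1.2] w 0.0241
tool mm [ 0.1 -1.1  1.4] rows total [ 0.0007 -0.0075  0.0093] spin deg world 0.06 spin units -0.0002
```

View pics/w13.png

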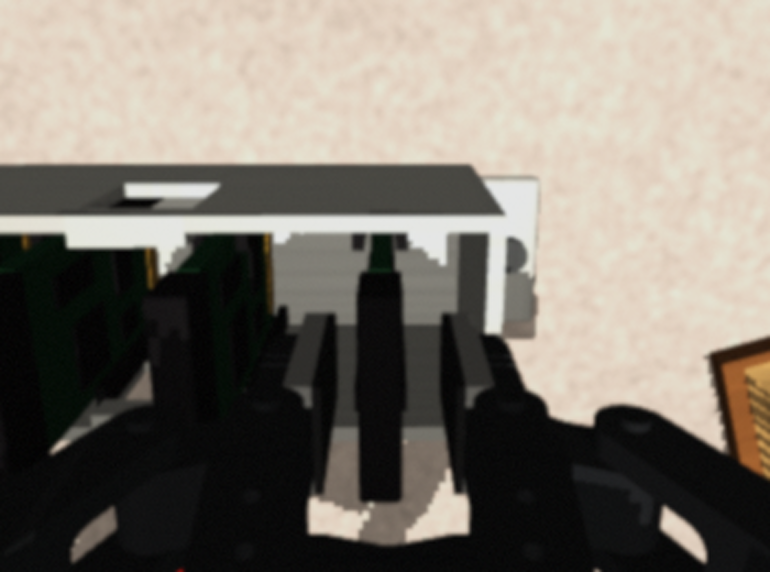

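```bash
python3 -m pendant '[{"x":0,"y":-0.011,"z":0.01,"spin":0,"fingers":0.28},{"x":0,"y":0,"z":0,"spin":0,"fingers":0.15},{"x":0,"y":0,"z":0,"spin":0,"fingers":0.05},{"x":0,"y":0,"z":0,"spin":0,"fingers":0.05},{"x":0,"y":0,"z":0,"spin":0,"fingers":0.05},{"x":0,"y":0,"z":0,"spin":0,"fingers":0.05}]' 30
python3 -m pendant '[{"x":0,"y":0,"z":-0.02,"spin":0,"fingers":0.05},{"x":0,"y":0,"z":-0.05,"spin":0,"fingers":0.05},{"x":0,"y":0,"z":-0.1,"spin":0,"fingers":0.05},{"x":0,"y":0,"z":-0.15,"spin":0,"fingers":0.05},{"x":0,"y":0,"z":-0.2,"spin":0,"fingers":0.05},{"x":0,"y":0,"z":-0.25,"spin":0,"fingers":0.05},{"x":0,"y":0,"z":-0.25,"spin":0,"fingers":0.05},{"x":0,"y":0,"z":-0.12,"spin":0,"fingers":0.05}]'
python3 -c "
from h import *
togo([.5196,-.3765,.25],-71)
crop(snap('side'),220,100,420,280,4,'s13')
crop(snap('wrist'),150,100,500,360,2.2,'w14')"
```

```text
clock: 16.05
tool_pos: [0.5383, -0.0885, 0.0791]
tool_rot: [1.0, 0.017, 0.0, 0.0]
force: [-0.4, -0.1, 4.5]
width: 0.0084
clock: 16.72
tool_pos: [0.5395, -0.089, 0.2552]
tool_rot: [1.0, 0.017, 0.003, 0.001]
force: [0.7, 0.0, 0.2]
width: 0.0083
t 16.72 p [ 0.5395 -0.089   0.2552] yax -88.06 zax [ 0.0063 -0.0025 -1.    ] F [0.7 0.  0.2] w 0.0083
tool mm [-29.6 286.6   5.8] rows total [-0.1976  1.911   0.0386] spin deg world 17.06 spin units -0.0474
```

View pics/w14.png

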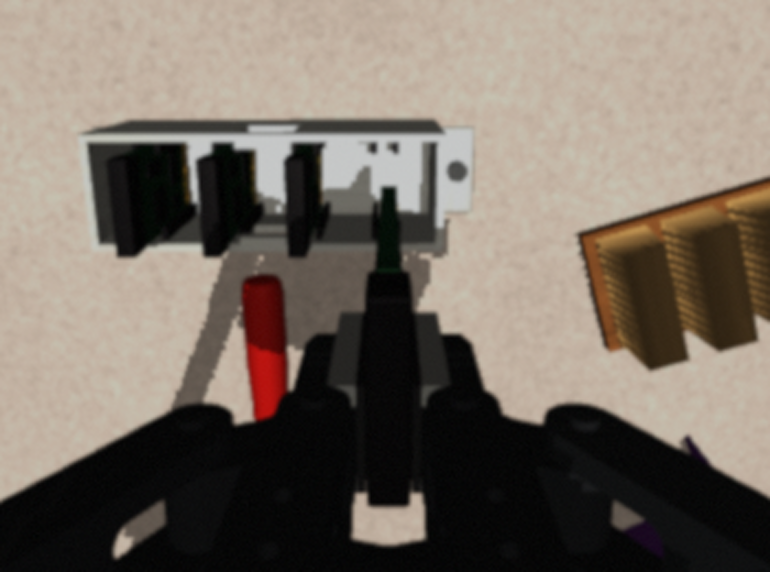

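View pics/s13.png

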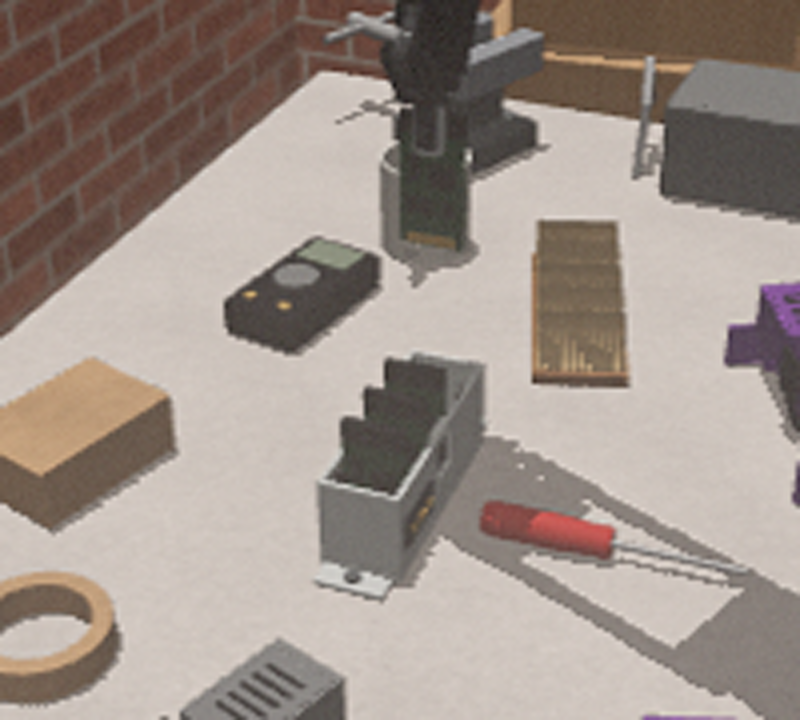

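```bash
python3 -m pendant '[{"x":-0.025,"y":0.238,"z":0,"spin":0,"fingers":0.05},{"x":-0.025,"y":0.238,"z":0,"spin":0,"fingers":0.05},{"x":-0.025,"y":0.238,"z":0,"spin":0,"fingers":0.05},{"x":-0.025,"y":0.238,"z":0,"spin":0,"fingers":0.05},{"x":-0.025,"y":0.238,"z":0,"spin":0,"fingers":0.05},{"x":-0.025,"y":0.238,"z":0,"spin":0,"fingers":0.05},{"x":-0.025,"y":0.238,"z":0,"spin":0,"fingers":0.05},{"x":-0.025,"y":0.238,"z":0,"spin":0,"fingers":0.05}]'
python3 -m pendant '[{"x":0,"y":0,"z":0,"spin":-0.0158,"fingers":0.05},{"x":0,"y":0,"z":0,"spin":-0.0158,"fingers":0.05},{"x":0,"y":0,"z":0,"spin":-0.0158,"fingers":0.05},{"x":0,"y":0,"z":0,"spin":0,"fingers":0.05},{"x":0,"y":0,"z":0,"spin":0,"fingers":0.05},{"x":0,"y":0,"z":0,"spin":0,"fingers":0.05},{"x":0,"y":0,"z":0,"spin":0,"fingers":0.05},{"x":0,"y":0,"z":0,"spin":0,"fingers":0.05}]'
python3 -c "
from h import *
togo([.5195,-.3767,.25],-71)
crop(snap('wrist'),0,0,640,400,1.25,'w15')"
```

```text
clock: 17.48
tool_pos: [0.5167, -0.3761, 0.2481]
tool_rot: [1.0, 0.017, -0.001, -0.001]
force: [0.7, 0.8, -1.3]
width: 0.0086
clock: 18.15
tool_pos: [0.5178, -0.3746, 0.2497]
tool_rot: [0.986, 0.165, -0.0, -0.0]
force: [-0.3, -0.2, -0.1]
width: 0.0082
t 18.15 p [ 0.5178 -0.3746  0.2497] yax -71.05 zax [-2.e-04  2.e-04 -1.e+00] F [-0.3 -0.2 -0.1] w 0.0082
tool mm [ 1.   2.5 -0.3] rows total [ 0.0064  0.0168 -0.0022] spin deg world 0.05 spin units -0.0001
```

View pics/w15.png

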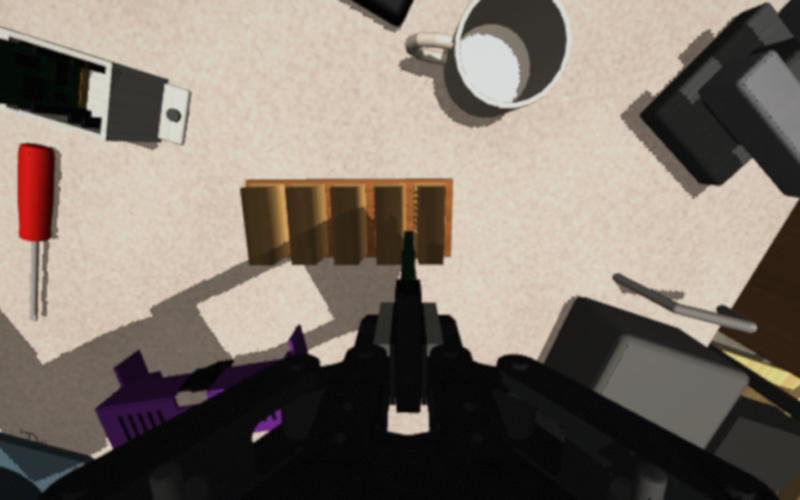

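```bash
python3 -c "
from h import *
crop(snap('wrist'),180,130,380,225,4,'w16')"
```

```text
(no output)
```

View pics/w16.png

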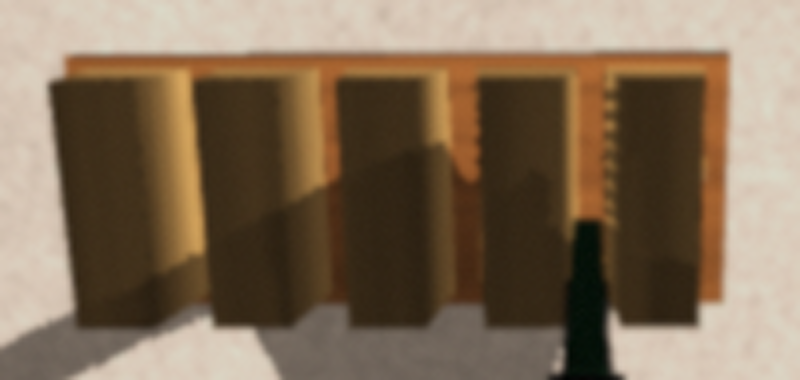

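```bash
python3 -c "
from h import *
d=snap('wrist')
A=np.array([ray(d,180+u/4,130+v/4,.05) for u,v in [(167,81),(310,79),(455,77),(591,76)]])
B=np.array([ray(d,180+u/4,130+v/4,.05) for u,v in [(185,326),(321.5,325),(458,325),(595,325)]])
E=np.array([ray(d,180+u/4,130+v/4,.05) for u,v in [(52,82),(705,76),(698,325),(78,327)]])
C=(A+B)/2; print(C.round(4)); print('c',C.mean(0), E.mean(0),[np.linalg.norm(E[i]-E[i-1]).round(4) for i in range(4)])
e=C[-1]-C[0];print(np.linalg.norm(np.diff(C,axis=0),axis=1),np.degrees(np.arctan2(e[0],-e[1])))
g=(A-B).mean(0);print(np.linalg.norm(g),np.degrees(np.arctan2(g[1],g[0])))
s,m=st()
# board bottom: hangs below grasp, predicted bottom tip
for h in (0.074,): 
  for lx in (.023,-.023):
    X=s['tool_pos']+m@np.array([lx,0,h-.0]); print(proj(d,X), (proj(d,X)-[180,130])*4)
"
```

```text
[[ 0.4799 -0.264   0.05  ]
 [ 0.4933 -0.3017  0.05  ]
 [ 0.5066 -0.3397  0.05  ]
 [ 0.5194 -0.3766  0.05  ]]
c [ 0.49980039 -0.32047513  0.05      ] [ 0.49938938 -0.3199513   0.05      ] [np.float64(0.0713), np.float64(0.1817), np.float64(0.0723), np.float64(0.1824)]
[0.04000243 0.0402474  0.03905167] 19.356587230542996
0.07180348449417503 18.4980575751069
t 18.3 p [ 0.5178 -0.3748  0.2498] yax -71.02 zax [ 1.e-04 -1.e-04 -1.e+00] F [ 0.5  0.6 -0.5] w 0.0083
[326.49782578 185.16535108] [585.99130314 220.66140431]
[326.51346532 243.88204238] [586.05386128 455.52816953]
```

```bash
python3 -m pendant '[{"x":0.004,"y":0.016,"z":0,"spin":0,"fingers":0.05},{"x":0,"y":0,"z":0.15,"spin":0,"fingers":0.05},{"x":0,"y":0,"z":0.2,"spin":0,"fingers":0.05},{"x":0,"y":0,"z":0.2,"spin":0,"fingers":0.05},{"x":0,"y":0,"z":0.15,"spin":0,"fingers":0.05},{"x":0,"y":0,"z":0,"spin":0,"fingers":0.05},{"x":0,"y":0,"z":0,"spin":0,"fingers":0.05},{"x":0,"y":0,"z":0,"spin":0,"fingers":0.05}]'
python3 -m pendant '[{"x":0,"y":0,"z":0,"spin":0,"fingers":0.05},{"x":0,"y":0,"z":0,"spin":0,"fingers":0.05},{"x":0,"y":0,"z":0,"spin":0,"fingers":0.05},{"x":0,"y":0,"z":0,"spin":0,"fingers":0.05}]'
python3 -c "
from h import *
togo([.5193,-.3770,.084],-71)
crop(snap('wrist'),150,100,500,360,2.2,'w17')"
```

```text
clock: 18.97
tool_pos: [0.5199, -0.3779, 0.1464]
tool_rot: [0.986, 0.165, 0.001, 0.001]
force: [0.9, -0.0, -0.1]
width: 0.0083
clock: 19.3
tool_pos: [0.5195, -0.3774, 0.1459]
tool_rot: [0.986, 0.165, 0.001, 0.001]
force: [-0.2, -0.8, -0.7]
width: 0.0081
t 19.3 p [ 0.5195 -0.3774  0.1459] yax -70.99 zax [ 0.0013 -0.0013 -1.    ] F [-0.2 -0.8 -0.7] w 0.0081
tool mm [-0.1 -0.5 61.9] rows total [-0.0005 -0.0033  0.4126] spin deg world -0.01 spin units 0.0
```

View pics/w17.png

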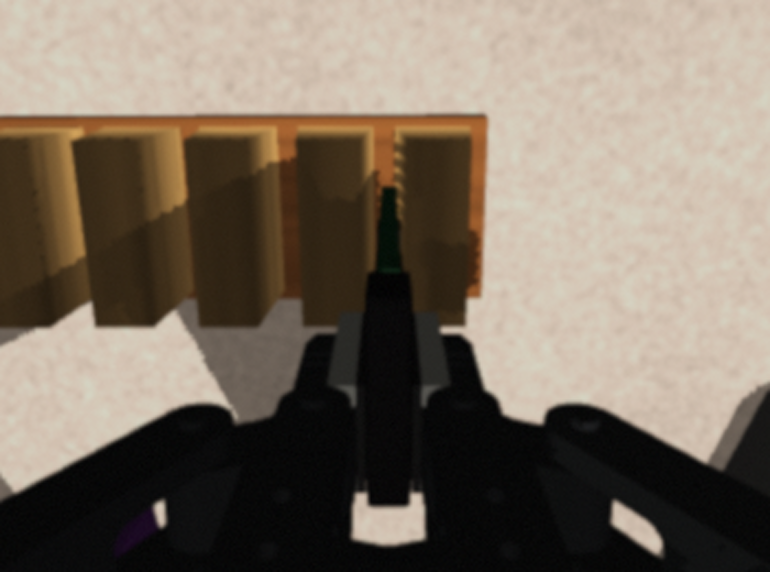

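```bash
python3 -m pendant '[{"x":0,"y":-0.005,"z":0.1,"spin":0,"fingers":0.05},{"x":0,"y":0,"z":0.1,"spin":0,"fingers":0.05},{"x":0,"y":0,"z":0.1,"spin":0,"fingers":0.05},{"x":0,"y":0,"z":0.05,"spin":0,"fingers":0.05},{"x":0,"y":0,"z":0.03,"spin":0,"fingers":0.05},{"x":0,"y":0,"z":0.01,"spin":0,"fingers":0.05},{"x":0,"y":0,"z":0,"spin":0,"fingers":0.05},{"x":0,"y":0,"z":0,"spin":0,"fingers":0.05}]'
python3 -m pendant '[{"x":0,"y":0,"z":0.01,"spin":0,"fingers":0.05},{"x":0,"y":0,"z":0,"spin":0,"fingers":0.05},{"x":0,"y":0,"z":0.01,"spin":0,"fingers":0.05},{"x":0,"y":0,"z":0,"spin":0,"fingers":0.05}]'
```

```text
clock: 20.02
tool_pos: [0.5193, -0.3768, 0.0871]
tool_rot: [0.986, 0.165, 0.0, 0.001]
force: [0.2, 0.7, -0.0]
width: 0.0082
clock: 20.35
tool_pos: [0.5188, -0.3763, 0.0833]
tool_rot: [0.986, 0.165, 0.0, 0.0]
force: [0.1, -0.0, -1.2]
width: 0.0086
```

```bash
python3 -m pendant '[{"x":0,"y":0,"z":0.008,"spin":0,"fingers":0.05},{"x":0,"y":0,"z":0,"spin":0,"fingers":0.05},{"x":0,"y":0,"z":0,"spin":0,"fingers":0.05},{"x":0,"y":0,"z":0,"spin":0,"fingers":0.05}]'
python3 -m pendant '[{"x":0,"y":0,"z":0.008,"spin":0,"fingers":0.05},{"x":0,"y":0,"z":0,"spin":0,"fingers":0.05},{"x":0,"y":0,"z":0,"spin":0,"fingers":0.05},{"x":0,"y":0,"z":0,"spin":0,"fingers":0.05}]'
```

```text
clock: 20.68
tool_pos: [0.5191, -0.3767, 0.0832]
tool_rot: [0.986, 0.165, 0.0, 0.001]
force: [-2.0, 0.6, 5.1]
width: 0.0087
clock: 21.02
tool_pos: [0.5194, -0.377, 0.0831]
tool_rot: [0.986, 0.165, 0.001, 0.001]
force: [-2.9, 1.7, 11.6]
width: 0.0083
```

Seated at TCP z 0.083, as predicted. I'll ease off and release.

```bash
python3 -m pendant '[{"x":0,"y":0,"z":-0.008,"spin":0,"fingers":0.05},{"x":0,"y":0,"z":0,"spin":0,"fingers":0.15},{"x":0,"y":0,"z":0,"spin":0,"fingers":0.28},{"x":0,"y":0,"z":0,"spin":0,"fingers":0.28},{"x":0,"y":0,"z":0,"spin":0,"fingers":0.28},{"x":0,"y":0,"z":-0.1,"spin":0,"fingers":0.28},{"x":0,"y":0,"z":-0.2,"spin":0,"fingers":0.28},{"x":0,"y":0,"z":-0.25,"spin":0,"fingers":0.28}]'
python3 -m pendant '[{"x":0,"y":0,"z":-0.25,"spin":0,"fingers":0.28},{"x":0,"y":0,"z":-0.1,"spin":0,"fingers":0.28},{"x":0,"y":0,"z":0,"spin":0,"fingers":0.28},{"x":0,"y":0,"z":0,"spin":0,"fingers":0.28}]'
python3 -c "
from h import *
togo([.5369,-.0486,.20],-88)
crop(snap('wrist'),150,100,500,360,2.2,'w18')
crop(snap('top'),180,140,460,310,2.8,'t18')"
```

```text
clock: 21.68
tool_pos: [0.5173, -0.3748, 0.162]
tool_rot: [0.986, 0.165, -0.002, -0.003]
force: [0.4, -0.5, -0.9]
width: 0.0242
clock: 22.02
tool_pos: [0.5192, -0.3766, 0.218]
tool_rot: [0.986, 0.165, 0.001, 0.001]
force: [1.2, 0.3, -2.0]
width: 0.0238
t 22.02 p [ 0.5192 -0.3766  0.218 ] yax -70.99 zax [ 0.0015 -0.0016 -1.    ] F [ 1.2  0.3 -2. ] w 0.0238
tool mm [ 123.6 -304.4   17.5] rows total [ 0.8237 -2.0293  0.1165] spin deg world -17.01 spin units 0.0472
```

View pics/w18.png

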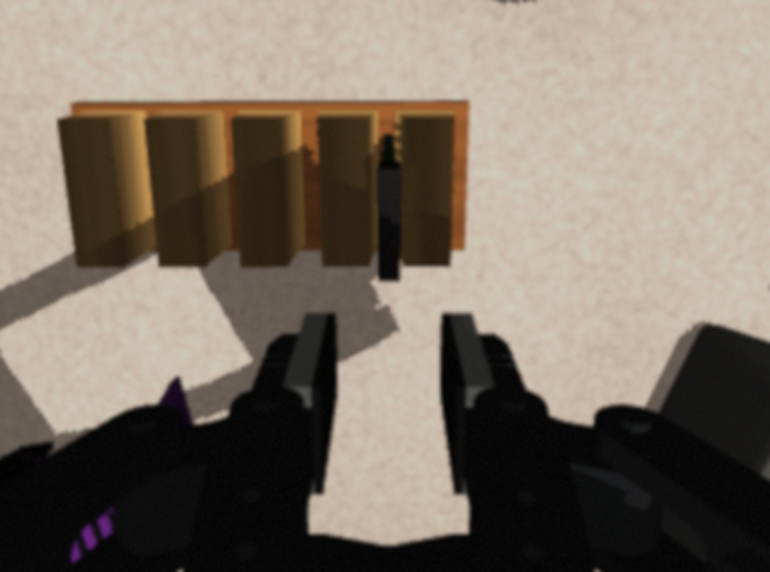

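View pics/t18.png

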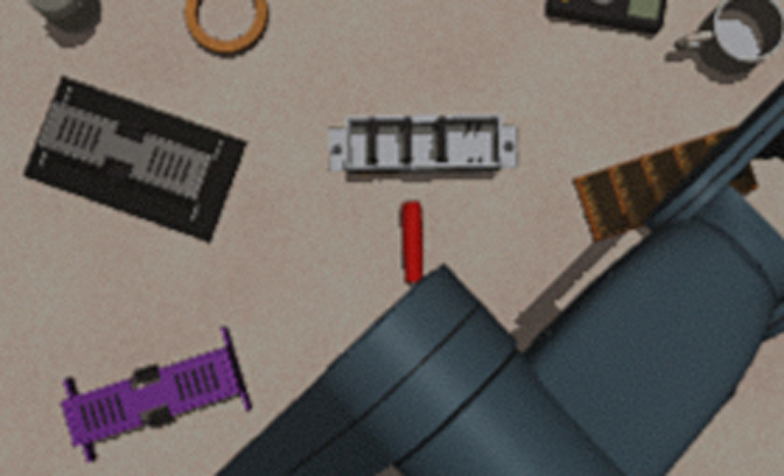

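```bash
python3 -m pendant '[{"x":0.103,"y":-0.254,"z":0,"spin":0,"fingers":0.28},{"x":0.103,"y":-0.254,"z":0,"spin":0,"fingers":0.28},{"x":0.103,"y":-0.254,"z":0,"spin":0,"fingers":0.28},{"x":0.103,"y":-0.254,"z":0,"spin":0,"fingers":0.28},{"x":0.103,"y":-0.254,"z":0,"spin":0,"fingers":0.28},{"x":0.103,"y":-0.254,"z":0,"spin":0,"fingers":0.28},{"x":0.103,"y":-0.254,"z":0,"spin":0,"fingers":0.28},{"x":0.103,"y":-0.254,"z":0,"spin":0,"fingers":0.28}]'
python3 -m pendant '[{"x":0,"y":0,"z":0,"spin":0.0158,"fingers":0.28},{"x":0,"y":0,"z":0,"spin":0.0158,"fingers":0.28},{"x":0,"y":0,"z":0,"spin":0.0158,"fingers":0.28},{"x":0,"y":0,"z":0.25,"spin":0,"fingers":0.28},{"x":0,"y":0,"z":0.23,"spin":0,"fingers":0.28},{"x":0,"y":0,"z":0,"spin":0,"fingers":0.28},{"x":0,"y":0,"z":0,"spin":0,"fingers":0.28},{"x":0,"y":0,"z":0,"spin":0,"fingers":0.28}]'
python3 -c "
from h import *
togo([.5375,-.0485,.0795],-88)
crop(snap('wrist'),150,100,500,360,2.2,'w19')"
```

```text
clock: 22.78
tool_pos: [0.5351, -0.0457, 0.215]
tool_rot: [0.986, 0.165, -0.002, -0.001]
force: [1.1, 0.1, 0.4]
width: 0.024
clock: 23.45
tool_pos: [0.5367, -0.048, 0.1455]
tool_rot: [1.0, 0.017, -0.0, -0.0]
force: [0.4, -0.2, 1.2]
width: 0.0242
t 23.45 p [ 0.5367 -0.048   0.1455] yax -88.06 zax [-5.e-04  2.e-04 -1.e+00] F [ 0.4 -0.2  1.2] w 0.0242
tool mm [ 0.8  0.5 66. ] rows total [0.0054 0.0036 0.4398] spin deg world 0.06 spin units -0.0002
```

View pics/w19.png

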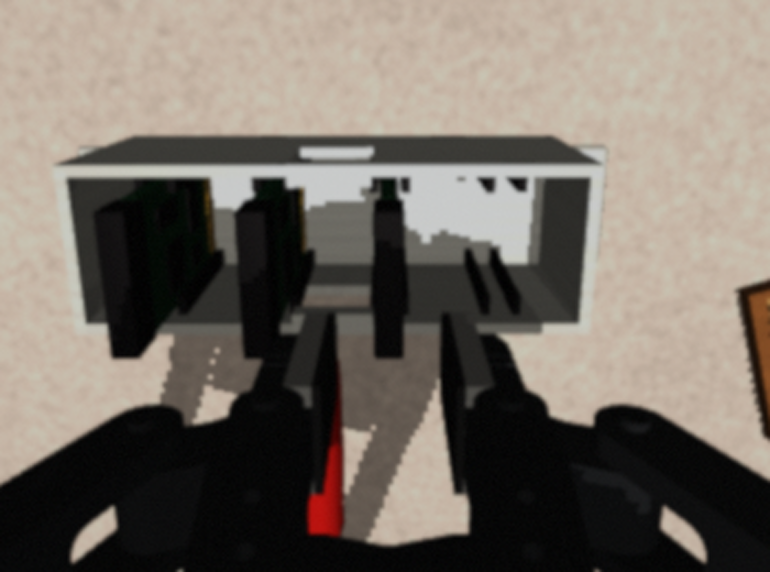

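```bash
python3 -m pendant '[{"x":0.003,"y":0,"z":0.1,"spin":0,"fingers":0.28},{"x":0,"y":0,"z":0.12,"spin":0,"fingers":0.28},{"x":0,"y":0,"z":0.1,"spin":0,"fingers":0.28},{"x":0,"y":0,"z":0.08,"spin":0,"fingers":0.28},{"x":0,"y":0,"z":0.04,"spin":0,"fingers":0.28},{"x":0,"y":0,"z":0,"spin":0,"fingers":0.28},{"x":0,"y":0,"z":0,"spin":0,"fingers":0.28},{"x":0,"y":0,"z":0,"spin":0,"fingers":0.28}]'
python3 -c "
from h import *
togo([.5375,-.0485,.0795],-88)
crop(snap('wrist'),150,100,500,360,2.2,'w20')"
```

```text
clock: 24.17
tool_pos: [0.538, -0.0482, 0.0805]
tool_rot: [1.0, 0.017, 0.001, 0.0]
force: [-0.3, -0.2, -0.5]
width: 0.0237
t 24.17 p [ 0.538  -0.0482  0.0805] yax -88.06 zax [ 2.5e-03 -7.0e-04 -1.0e+00] F [-0.3 -0.2 -0.5] w 0.0237
tool mm [-0.5  0.3  1. ] rows total [-0.0034  0.002   0.0068] spin deg world 0.06 spin units -0.0002
```

View pics/w20.png

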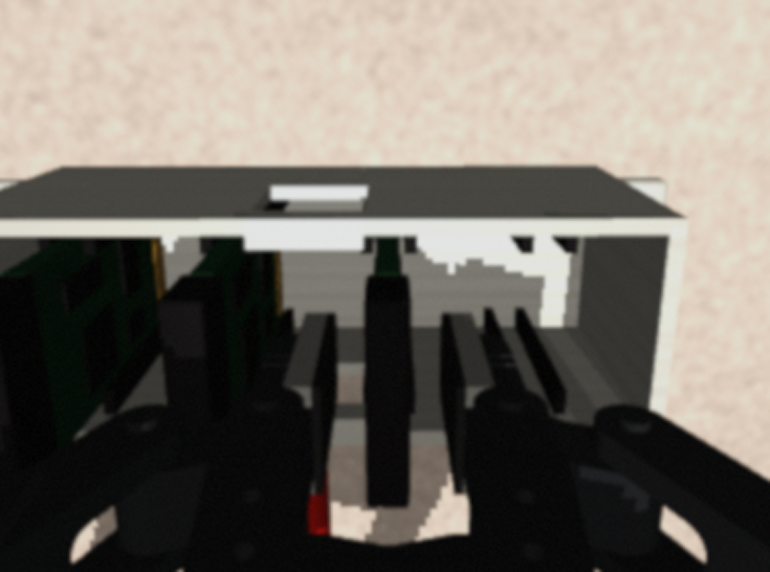

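Centred (board at 388 against fingers at 389). Gripping and lifting.

```bash
python3 -m pendant '[{"x":0,"y":0,"z":0.007,"spin":0,"fingers":0.28},{"x":0,"y":0,"z":0,"spin":0,"fingers":0.15},{"x":0,"y":0,"z":0,"spin":0,"fingers":0.05},{"x":0,"y":0,"z":0,"spin":0,"fingers":0.05},{"x":0,"y":0,"z":0,"spin":0,"fingers":0.05},{"x":0,"y":0,"z":0,"spin":0,"fingers":0.05}]' 30
python3 -m pendant '[{"x":0,"y":0,"z":-0.02,"spin":0,"fingers":0.05},{"x":0,"y":0,"z":-0.05,"spin":0,"fingers":0.05},{"x":0,"y":0,"z":-0.1,"spin":0,"fingers":0.05},{"x":0,"y":0,"z":-0.15,"spin":0,"fingers":0.05},{"x":0,"y":0,"z":-0.2,"spin":0,"fingers":0.05},{"x":0,"y":0,"z":-0.25,"spin":0,"fingers":0.05},{"x":0,"y":0,"z":-0.25,"spin":0,"fingers":0.05},{"x":0,"y":0,"z":-0.12,"spin":0,"fingers":0.05}]'
python3 -m pendant '[{"x":0,"y":0,"z":0,"spin":0,"fingers":0.05},{"x":0,"y":0,"z":0,"spin":0,"fingers":0.05}]'
python3 -c "
from h import *
togo([.5063,-.3392,.25],-71)"
```

```text
clock: 24.72
tool_pos: [0.5372, -0.048, 0.0785]
tool_rot: [1.0, 0.017, 0.0, 0.0]
force: [-0.4, -0.2, 5.2]
width: 0.0084
clock: 25.38
tool_pos: [0.5383, -0.0482, 0.2542]
tool_rot: [1.0, 0.017, 0.003, 0.001]
force: [0.4, -0.4, -0.8]
width: 0.0083
clock: 25.55
tool_pos: [0.5373, -0.0479, 0.2502]
tool_rot: [1.0, 0.017, 0.001, 0.0]
force: [-0.4, -1.0, -0.9]
width: 0.0083
t 25.55 p [ 0.5373 -0.0479  0.2502] yax -88.06 zax [ 2.4e-03 -7.0e-04 -1.0e+00] F [-0.4 -1.  -0.9] w 0.0083
tool mm [-40.8 290.1   0.4] rows total [-0.2723  1.9338  0.0025] spin deg world 17.06 spin units -0.0474
```

```bash
python3 -m pendant '[{"x":-0.034,"y":0.242,"z":0,"spin":0,"fingers":0.05},{"x":-0.034,"y":0.242,"z":0,"spin":0,"fingers":0.05},{"x":-0.034,"y":0.242,"z":0,"spin":0,"fingers":0.05},{"x":-0.034,"y":0.242,"z":0,"spin":0,"fingers":0.05},{"x":-0.034,"y":0.242,"z":0,"spin":0,"fingers":0.05},{"x":-0.034,"y":0.242,"z":0,"spin":0,"fingers":0.05},{"x":-0.034,"y":0.242,"z":0,"spin":0,"fingers":0.05},{"x":-0.034,"y":0.24,"z":0,"spin":0,"fingers":0.05}]'
python3 -m pendant '[{"x":0,"y":0,"z":0,"spin":-0.0158,"fingers":0.05},{"x":0,"y":0,"z":0,"spin":-0.0158,"fingers":0.05},{"x":0,"y":0,"z":0,"spin":-0.0158,"fingers":0.05},{"x":0,"y":0,"z":0.1,"spin":0,"fingers":0.05},{"x":0,"y":0,"z":0.2,"spin":0,"fingers":0.05},{"x":0,"y":0,"z":0.2,"spin":0,"fingers":0.05},{"x":0,"y":0,"z":0.15,"spin":0,"fingers":0.05},{"x":0,"y":0,"z":0,"spin":0,"fingers":0.05}]'
python3 -m pendant '[{"x":0,"y":0,"z":0,"spin":0,"fingers":0.05},{"x":0,"y":0,"z":0,"spin":0,"fingers":0.05},{"x":0,"y":0,"z":0,"spin":0,"fingers":0.05},{"x":0,"y":0,"z":0,"spin":0,"fingers":0.05}]'
python3 -c "
from h import *
togo([.5063,-.3392,.083],-71)
crop(snap('wrist'),150,100,500,360,2.2,'w21')"
```

```text
clock: 26.22
tool_pos: [0.5045, -0.3401, 0.2465]
tool_rot: [1.0, 0.017, -0.002, -0.002]
force: [1.0, 0.4, -1.8]
width: 0.0084
clock: 26.88
tool_pos: [0.5021, -0.3356, 0.1438]
tool_rot: [0.986, 0.165, -0.004, -0.006]
force: [0.1, 1.1, -1.3]
width: 0.0084
clock: 27.22
tool_pos: [0.5067, -0.3399, 0.1533]
tool_rot: [0.986, 0.165, 0.001, 0.001]
force: [0.7, 0.1, -0.2]
width: 0.0084
t 27.22 p [ 0.5067 -0.3399  0.1533] yax -71.0 zax [ 0.0022 -0.0022 -1.    ] F [ 0.7  0.1 -0.2] w 0.0084
tool mm [-0.3 -1.  70.3] rows total [-0.0019 -0.0065  0.4685] spin deg world -0.0 spin units 0.0
```

View pics/w21.png

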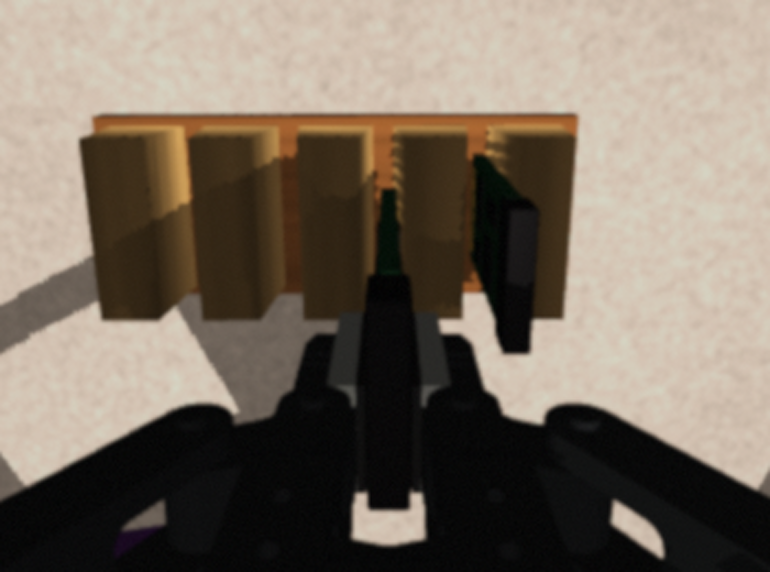

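```bash
python3 -m pendant '[{"x":0,"y":-0.006,"z":0.1,"spin":0,"fingers":0.05},{"x":0,"y":0,"z":0.1,"spin":0,"fingers":0.05},{"x":0,"y":0,"z":0.1,"spin":0,"fingers":0.05},{"x":0,"y":0,"z":0.07,"spin":0,"fingers":0.05},{"x":0,"y":0,"z":0.05,"spin":0,"fingers":0.05},{"x":0,"y":0,"z":0.03,"spin":0,"fingers":0.05},{"x":0,"y":0,"z":0,"spin":0,"fingers":0.05},{"x":0,"y":0,"z":0,"spin":0,"fingers":0.05}]'
python3 -m pendant '[{"x":0,"y":0,"z":0.01,"spin":0,"fingers":0.05},{"x":0,"y":0,"z":0,"spin":0,"fingers":0.05},{"x":0,"y":0,"z":0.01,"spin":0,"fingers":0.05},{"x":0,"y":0,"z":0,"spin":0,"fingers":0.05},{"x":0,"y":0,"z":0,"spin":0,"fingers":0.05}]'
```

```text
clock: 27.93
tool_pos: [0.5059, -0.3386, 0.0844]
tool_rot: [0.986, 0.165, 0.0, 0.0]
force: [-0.4, -0.7, -0.9]
width: 0.0084
clock: 28.35
tool_pos: [0.5063, -0.339, 0.0825]
tool_rot: [0.986, 0.165, 0.001, 0.001]
force: [-1.0, 0.1, 5.3]
width: 0.0085
```

```bash
python3 -m pendant '[{"x":0,"y":0,"z":0,"spin":0,"fingers":0.05},{"x":0,"y":0,"z":0,"spin":0,"fingers":0.15},{"x":0,"y":0,"z":0,"spin":0,"fingers":0.28},{"x":0,"y":0,"z":0,"spin":0,"fingers":0.28},{"x":0,"y":0,"z":0,"spin":0,"fingers":0.28},{"x":0,"y":0,"z":-0.1,"spin":0,"fingers":0.28},{"x":0,"y":0,"z":-0.2,"spin":0,"fingers":0.28},{"x":0,"y":0,"z":-0.25,"spin":0,"fingers":0.28}]'
python3 -m pendant '[{"x":0,"y":0,"z":-0.25,"spin":0,"fingers":0.28},{"x":0,"y":0,"z":-0.1,"spin":0,"fingers":0.28},{"x":0,"y":0,"z":0,"spin":0,"fingers":0.28},{"x":0,"y":0,"z":0,"spin":0,"fingers":0.28},{"x":0,"y":0,"z":0,"spin":0,"fingers":0.28}]'
python3 -c "
from h import *
togo([.5358,-.008,.218],-88)
crop(snap('wrist'),150,100,500,360,2.2,'w22')"
```

```text
clock: 29.02
tool_pos: [0.5041, -0.3369, 0.1613]
tool_rot: [0.986, 0.165, -0.002, -0.003]
force: [-0.3, -0.3, -0.1]
width: 0.0242
clock: 29.43
tool_pos: [0.505, -0.3378, 0.2147]
tool_rot: [0.986, 0.165, -0.001, -0.001]
force: [-0.4, 0.7, 0.8]
width: 0.0241
t 29.43 p [ 0.505  -0.3378  0.2147] yax -71.0 zax [-0.0016  0.0016 -1.    ] F [-0.4  0.7  0.8] w 0.0241
tool mm [ 136.4 -301.8   -2.9] rows total [ 0.9095 -2.0121 -0.019 ] spin deg world -17.0 spin units 0.0472
```

View pics/w22.png

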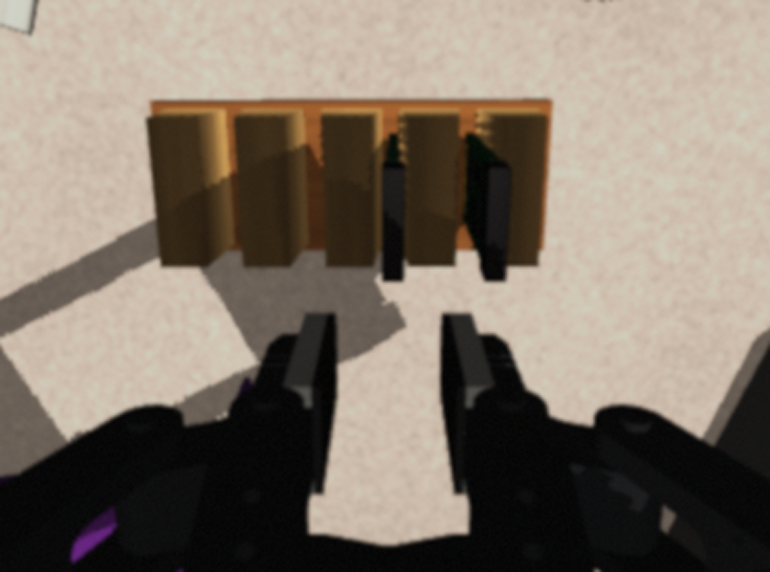

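```bash
python3 -m pendant '[{"x":0.113,"y":-0.251,"z":0,"spin":0,"fingers":0.28},{"x":0.113,"y":-0.251,"z":0,"spin":0,"fingers":0.28},{"x":0.113,"y":-0.251,"z":0,"spin":0,"fingers":0.28},{"x":0.113,"y":-0.251,"z":0,"spin":0,"fingers":0.28},{"x":0.113,"y":-0.251,"z":0,"spin":0,"fingers":0.28},{"x":0.113,"y":-0.251,"z":0,"spin":0,"fingers":0.28},{"x":0.113,"y":-0.251,"z":0,"spin":0,"fingers":0.28},{"x":0.113,"y":-0.251,"z":0,"spin":0,"fingers":0.28}]'
python3 -m pendant '[{"x":0,"y":0,"z":0,"spin":0.0158,"fingers":0.28},{"x":0,"y":0,"z":0,"spin":0.0158,"fingers":0.28},{"x":0,"y":0,"z":0,"spin":0.0158,"fingers":0.28},{"x":0,"y":0,"z":0.25,"spin":0,"fingers":0.28},{"x":0,"y":0,"z":0.23,"spin":0,"fingers":0.28},{"x":0,"y":0,"z":0,"spin":0,"fingers":0.28},{"x":0,"y":0,"z":0,"spin":0,"fingers":0.28},{"x":0,"y":0,"z":0,"spin":0,"fingers":0.28}]'
python3 -c "
from h import *
togo([.5362,-.0085,.0795],-88)
crop(snap('wrist'),150,100,500,360,2.2,'w23')"
```

```text
clock: 30.15
tool_pos: [0.5347, -0.0073, 0.2142]
tool_rot: [0.986, 0.165, -0.002, -0.001]
force: [1.1, -0.6, 0.2]
width: 0.0239
clock: 30.82
tool_pos: [0.5361, -0.0095, 0.1445]
tool_rot: [1.0, 0.017, -0.0, -0.0]
force: [0.6, -0.4, 1.3]
width: 0.0239
t 30.82 p [ 0.5361 -0.0095  0.1445] yax -88.06 zax [-3.e-04  1.e-04 -1.e+00] F [ 0.6 -0.4  1.3] w 0.0239
tool mm [ 0.1 -1.  65. ] rows total [ 0.0009 -0.0067  0.4335] spin deg world 0.06 spin units -0.0002
```

View pics/w23.png

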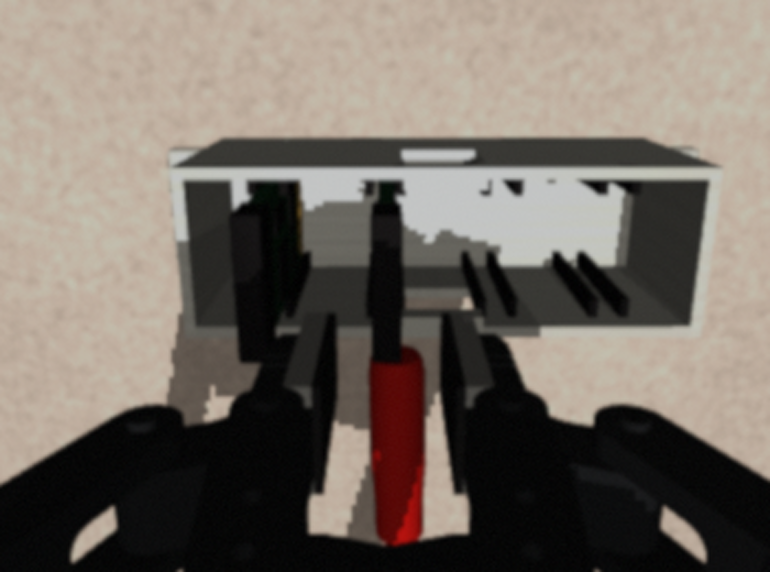

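Board at 387 against 389: about 0.5 mm off, within tolerance. Descending with a slight correction, then gripping.

```bash
python3 -m pendant '[{"x":0,"y":-0.004,"z":0.1,"spin":0,"fingers":0.28},{"x":0,"y":0,"z":0.12,"spin":0,"fingers":0.28},{"x":0,"y":0,"z":0.1,"spin":0,"fingers":0.28},{"x":0,"y":0,"z":0.08,"spin":0,"fingers":0.28},{"x":0,"y":0,"z":0.038,"spin":0,"fingers":0.28},{"x":0,"y":0,"z":0,"spin":0,"fingers":0.28},{"x":0,"y":0,"z":0,"spin":0,"fingers":0.28},{"x":0,"y":0,"z":0,"spin":0,"fingers":0.28}]'
python3 -c "
from h import *
togo([.5362,-.0085,.0795],-88)
crop(snap('wrist'),150,100,500,360,2.2,'w24')"
```

```text
clock: 31.53
tool_pos: [0.5369, -0.0091, 0.0798]
tool_rot: [1.0, 0.017, 0.001, 0.0]
force: [-0.0, -0.0, 0.4]
width: 0.0237
t 31.53 p [ 0.5369 -0.0091  0.0798] yax -88.07 zax [ 2.6e-03 -6.0e-04 -1.0e+00] F [-0.  -0.   0.4] w 0.0237
tool mm [-0.7 -0.6  0.3] rows total [-0.0045 -0.0039  0.0017] spin deg world 0.07 spin units -0.0002
```

View pics/w24.png

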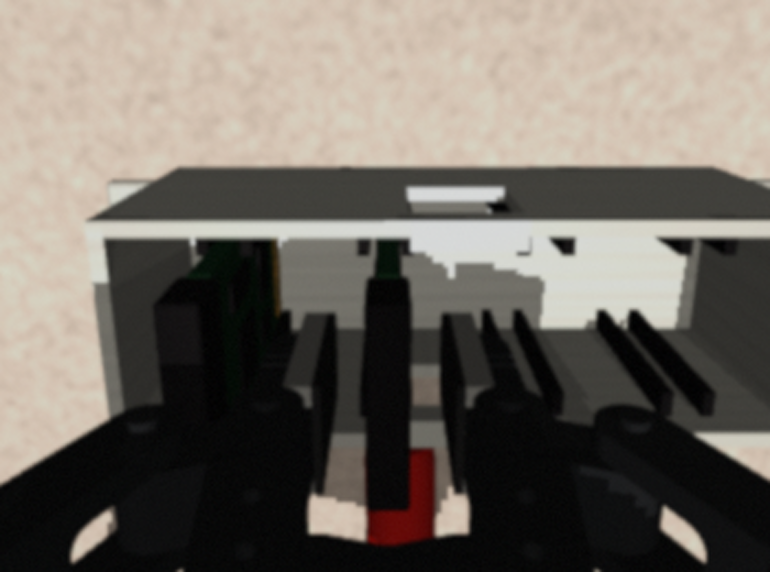

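```bash
python3 -m pendant '[{"x":0,"y":-0.001,"z":0.004,"spin":0,"fingers":0.28},{"x":0,"y":0,"z":0,"spin":0,"fingers":0.15},{"x":0,"y":0,"z":0,"spin":0,"fingers":0.05},{"x":0,"y":0,"z":0,"spin":0,"fingers":0.05},{"x":0,"y":0,"z":0,"spin":0,"fingers":0.05},{"x":0,"y":0,"z":0,"spin":0,"fingers":0.05}]' 30
python3 -m pendant '[{"x":0,"y":0,"z":-0.02,"spin":0,"fingers":0.05},{"x":0,"y":0,"z":-0.05,"spin":0,"fingers":0.05},{"x":0,"y":0,"z":-0.1,"spin":0,"fingers":0.05},{"x":0,"y":0,"z":-0.15,"spin":0,"fingers":0.05},{"x":0,"y":0,"z":-0.2,"spin":0,"fingers":0.05},{"x":0,"y":0,"z":-0.25,"spin":0,"fingers":0.05},{"x":0,"y":0,"z":-0.25,"spin":0,"fingers":0.05},{"x":0,"y":0,"z":-0.12,"spin":0,"fingers":0.05}]'
python3 -m pendant '[{"x":0,"y":0,"z":0,"spin":0,"fingers":0.05},{"x":0,"y":0,"z":0,"spin":0,"fingers":0.05}]'
python3 -c "
from h import *
togo([.4933,-.3014,.25],-71)"
```

```text
clock: 32.08
tool_pos: [0.5362, -0.0088, 0.0783]
tool_rot: [1.0, 0.017, 0.0, 0.0]
force: [-2.2, 0.3, 5.8]
width: 0.0086
clock: 32.75
tool_pos: [0.5372, -0.0089, 0.254]
tool_rot: [1.0, 0.017, 0.003, 0.001]
force: [0.5, -0.5, -0.7]
width: 0.0085
clock: 32.92
tool_pos: [0.5361, -0.0087, 0.25]
tool_rot: [1.0, 0.017, 0.001, 0.0]
force: [-0.1, 0.8, -0.9]
width: 0.0085
t 32.92 p [ 0.5361 -0.0087  0.25  ] yax -88.06 zax [ 2.6e-03 -5.0e-04 -1.0e+00] F [-0.1  0.8 -0.9] w 0.0085
tool mm [-52.7 291.1   0. ] rows total [-3.5150e-01  1.9408e+00  2.0000e-04] spin deg world 17.06 spin units -0.0474
```

```bash
python3 -m pendant '[{"x":-0.044,"y":0.242,"z":0,"spin":0,"fingers":0.05},{"x":-0.044,"y":0.242,"z":0,"spin":0,"fingers":0.05},{"x":-0.044,"y":0.242,"z":0,"spin":0,"fingers":0.05},{"x":-0.044,"y":0.242,"z":0,"spin":0,"fingers":0.05},{"x":-0.044,"y":0.242,"z":0,"spin":0,"fingers":0.05},{"x":-0.044,"y":0.242,"z":0,"spin":0,"fingers":0.05},{"x":-0.044,"y":0.242,"z":0,"spin":0,"fingers":0.05},{"x":-0.044,"y":0.24,"z":0,"spin":0,"fingers":0.05}]'
python3 -m pendant '[{"x":0,"y":0,"z":0,"spin":-0.0158,"fingers":0.05},{"x":0,"y":0,"z":0,"spin":-0.0158,"fingers":0.05},{"x":0,"y":0,"z":0,"spin":-0.0158,"fingers":0.05},{"x":0,"y":0,"z":0.1,"spin":0,"fingers":0.05},{"x":0,"y":0,"z":0.2,"spin":0,"fingers":0.05},{"x":0,"y":0,"z":0.2,"spin":0,"fingers":0.05},{"x":0,"y":0,"z":0.15,"spin":0,"fingers":0.05},{"x":0,"y":0,"z":0,"spin":0,"fingers":0.05}]'
python3 -m pendant '[{"x":0,"y":0,"z":0,"spin":0,"fingers":0.05},{"x":0,"y":0,"z":0,"spin":0,"fingers":0.05},{"x":0,"y":0,"z":0,"spin":0,"fingers":0.05},{"x":0,"y":0,"z":0,"spin":0,"fingers":0.05}]'
python3 -c "
from h import *
togo([.4933,-.3014,.083],-71)
crop(snap('wrist'),150,100,500,360,2.2,'w25')"
```

```text
clock: 33.58
tool_pos: [0.4913, -0.3013, 0.2463]
tool_rot: [1.0, 0.017, -0.002, -0.002]
force: [0.7, -0.4, -0.9]
width: 0.0086
clock: 34.25
tool_pos: [0.4889, -0.297, 0.1439]
tool_rot: [0.986, 0.165, -0.004, -0.006]
force: [-0.9, 0.1, -1.1]
width: 0.0087
clock: 34.58
tool_pos: [0.4936, -0.301, 0.1529]
tool_rot: [0.986, 0.165, 0.001, 0.001]
force: [1.4, 0.2, -1.2]
width: 0.0085
t 34.58 p [ 0.4936 -0.301   0.1529] yax -71.0 zax [ 0.0022 -0.002  -1.    ] F [ 1.4  0.2 -1.2] w 0.0085
tool mm [-0.5  0.1 69.9] rows total [-3.300e-03  4.000e-04  4.659e-01] spin deg world -0.0 spin units 0.0
```

View pics/w25.png

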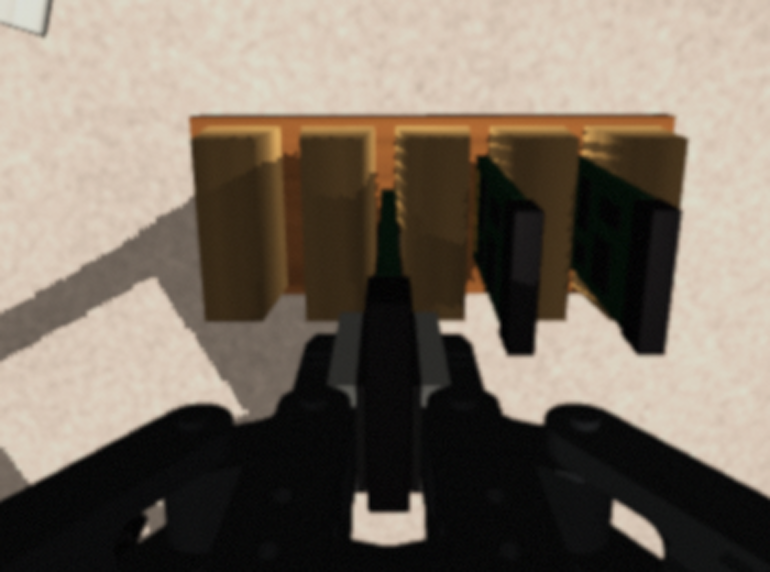

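```bash
python3 -m pendant '[{"x":0,"y":-0.003,"z":0.1,"spin":0,"fingers":0.05},{"x":0,"y":0,"z":0.1,"spin":0,"fingers":0.05},{"x":0,"y":0,"z":0.1,"spin":0,"fingers":0.05},{"x":0,"y":0,"z":0.07,"spin":0,"fingers":0.05},{"x":0,"y":0,"z":0.05,"spin":0,"fingers":0.05},{"x":0,"y":0,"z":0.03,"spin":0,"fingers":0.05},{"x":0,"y":0,"z":0,"spin":0,"fingers":0.05},{"x":0,"y":0,"z":0,"spin":0,"fingers":0.05}]'
python3 -m pendant '[{"x":0,"y":0,"z":0.01,"spin":0,"fingers":0.05},{"x":0,"y":0,"z":0,"spin":0,"fingers":0.05},{"x":0,"y":0,"z":0.01,"spin":0,"fingers":0.05},{"x":0,"y":0,"z":0,"spin":0,"fingers":0.05},{"x":0,"y":0,"z":0,"spin":0,"fingers":0.05}]'
```

```text
clock: 35.3
tool_pos: [0.4929, -0.3002, 0.0841]
tool_rot: [0.986, 0.165, 0.0, 0.0]
force: [0.2, -0.5, -0.4]
width: 0.0087
clock: 35.72
tool_pos: [0.4932, -0.3005, 0.0823]
tool_rot: [0.986, 0.165, 0.001, 0.001]
force: [-1.1, 0.6, 6.3]
width: 0.0083
```

```bash
python3 -m pendant '[{"x":0,"y":0,"z":0,"spin":0,"fingers":0.05},{"x":0,"y":0,"z":0,"spin":0,"fingers":0.15},{"x":0,"y":0,"z":0,"spin":0,"fingers":0.28},{"x":0,"y":0,"z":0,"spin":0,"fingers":0.28},{"x":0,"y":0,"z":0,"spin":0,"fingers":0.28},{"x":0,"y":0,"z":-0.1,"spin":0,"fingers":0.28},{"x":0,"y":0,"z":-0.2,"spin":0,"fingers":0.28},{"x":0,"y":0,"z":-0.25,"spin":0,"fingers":0.28}]'
python3 -m pendant '[{"x":0,"y":0,"z":-0.25,"spin":0,"fingers":0.28},{"x":0,"y":0,"z":-0.1,"spin":0,"fingers":0.28},{"x":0,"y":0,"z":0,"spin":0,"fingers":0.28},{"x":0,"y":0,"z":0,"spin":0,"fingers":0.28},{"x":0,"y":0,"z":0,"spin":0,"fingers":0.28}]'
python3 -c "
from h import *
togo([.5348,.0312,.218],-88)
crop(snap('wrist'),150,100,500,360,2.2,'w26')"
```

```text
clock: 36.38
tool_pos: [0.491, -0.2986, 0.1613]
tool_rot: [0.986, 0.165, -0.002, -0.003]
force: [0.6, -0.6, -0.3]
width: 0.0242
clock: 36.8
tool_pos: [0.492, -0.2993, 0.2143]
tool_rot: [0.986, 0.165, -0.001, -0.001]
force: [-0.7, -0.5, -0.3]
width: 0.0239
t 36.8 p [ 0.492  -0.2993  0.2143] yax -71.0 zax [-0.0018  0.0016 -1.    ] F [-0.7 -0.5 -0.3] w 0.0239
tool mm [ 148.1 -298.6   -3.3] rows total [ 0.9872 -1.9907 -0.0218] spin deg world -17.0 spin units 0.0472
```

View pics/w26.png

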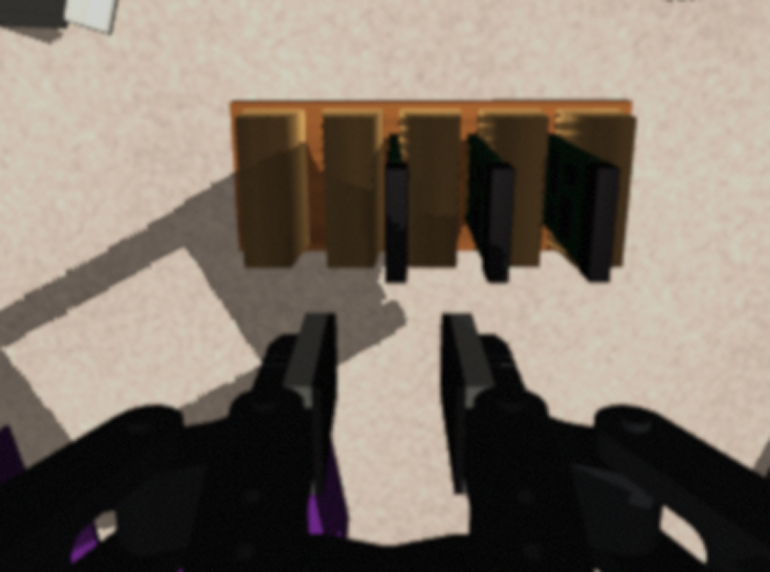

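```bash
python3 -m pendant '[{"x":0.1235,"y":-0.2495,"z":0,"spin":0,"fingers":0.28},{"x":0.1235,"y":-0.2495,"z":0,"spin":0,"fingers":0.28},{"x":0.1235,"y":-0.2495,"z":0,"spin":0,"fingers":0.28},{"x":0.1235,"y":-0.2495,"z":0,"spin":0,"fingers":0.28},{"x":0.1235,"y":-0.2495,"z":0,"spin":0,"fingers":0.28},{"x":0.1235,"y":-0.2495,"z":0,"spin":0,"fingers":0.28},{"x":0.1235,"y":-0.2495,"z":0,"spin":0,"fingers":0.28},{"x":0.1235,"y":-0.2495,"z":0,"spin":0,"fingers":0.28}]'
python3 -m pendant '[{"x":0,"y":0,"z":0,"spin":0.0158,"fingers":0.28},{"x":0,"y":0,"z":0,"spin":0.0158,"fingers":0.28},{"x":0,"y":0,"z":0,"spin":0.0158,"fingers":0.28},{"x":0,"y":0,"z":0.25,"spin":0,"fingers":0.28},{"x":0,"y":0,"z":0.23,"spin":0,"fingers":0.28},{"x":0,"y":0,"z":0,"spin":0,"fingers":0.28},{"x":0,"y":0,"z":0,"spin":0,"fingers":0.28},{"x":0,"y":0,"z":0,"spin":0,"fingers":0.28}]'
python3 -c "
from h import *
togo([.5348,.0312,.0795],-88)
crop(snap('wrist'),150,100,500,360,2.2,'w27')"
```

```text
clock: 37.52
tool_pos: [0.5341, 0.0328, 0.2138]
tool_rot: [0.986, 0.165, -0.002, -0.001]
force: [1.3, -0.4, 0.1]
width: 0.0237
clock: 38.18
tool_pos: [0.5355, 0.0306, 0.1442]
tool_rot: [1.0, 0.017, -0.0, -0.0]
force: [0.4, 0.1, 0.2]
width: 0.0242
t 38.18 p [0.5355 0.0306 0.1442] yax -88.07 zax [-4.e-04  1.e-04 -1.e+00] F [0.4 0.1 0.2] w 0.0242
tool mm [-0.7 -0.6 64.7] rows total [-0.0045 -0.0043  0.4311] spin deg world 0.07 spin units -0.0002
```

View pics/w27.png

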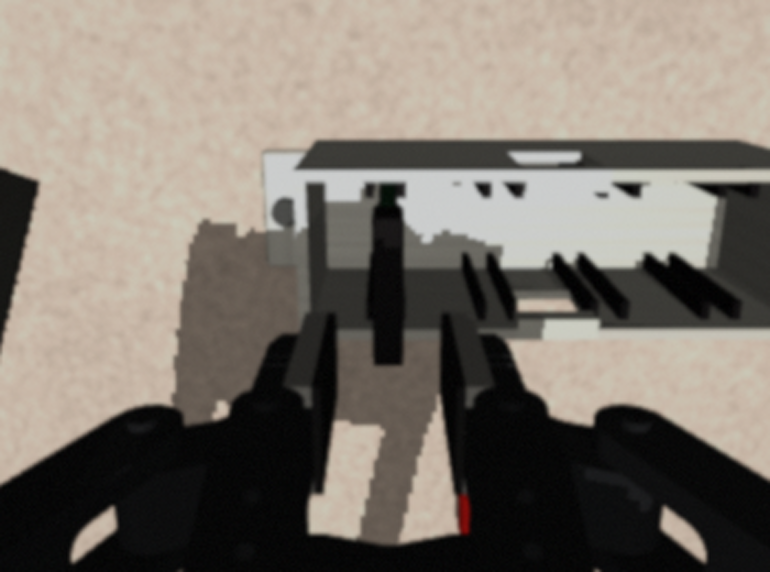

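```bash
python3 -m pendant '[{"x":-0.004,"y":-0.002,"z":0.1,"spin":0,"fingers":0.28},{"x":0,"y":0,"z":0.12,"spin":0,"fingers":0.28},{"x":0,"y":0,"z":0.1,"spin":0,"fingers":0.28},{"x":0,"y":0,"z":0.08,"spin":0,"fingers":0.28},{"x":0,"y":0,"z":0.038,"spin":0,"fingers":0.28},{"x":0,"y":0,"z":0,"spin":0,"fingers":0.28},{"x":0,"y":0,"z":0,"spin":0,"fingers":0.28},{"x":0,"y":0,"z":0,"spin":0,"fingers":0.28}]'
python3 -c "
from h import *
togo([.5348,.0312,.0795],-88)
crop(snap('wrist'),150,100,500,360,2.2,'w28')"
```

```text
clock: 38.9
tool_pos: [0.5358, 0.0308, 0.0795]
tool_rot: [1.0, 0.017, 0.001, 0.0]
force: [-0.3, 0.6, 0.2]
width: 0.0238
t 38.9 p [0.5358 0.0308 0.0795] yax -88.06 zax [ 2.6e-03 -4.0e-04 -1.0e+00] F [-0.3  0.6  0.2] w 0.0238
tool mm [-0.9 -0.4 -0. ] rows total [-0.0063 -0.003  -0.0002] spin deg world 0.06 spin units -0.0002
```

View pics/w28.png

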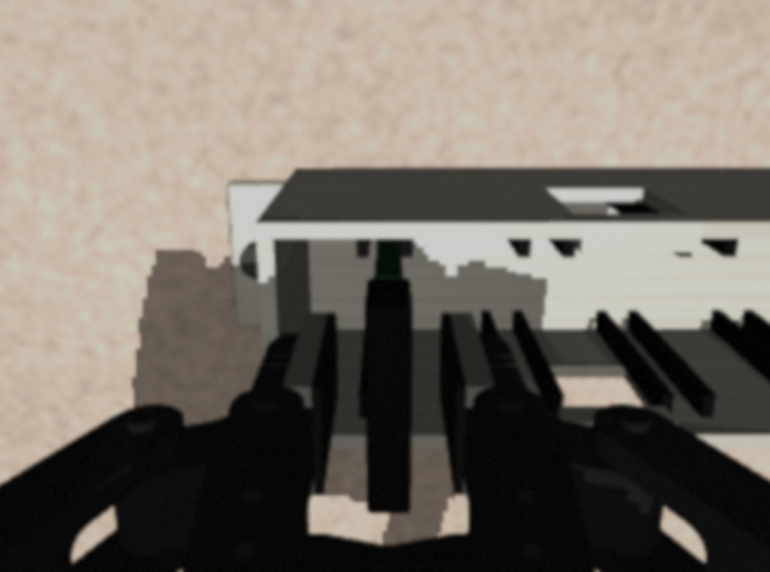

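```bash
python3 -m pendant '[{"x":0,"y":0,"z":0.002,"spin":0,"fingers":0.28},{"x":0,"y":0,"z":0,"spin":0,"fingers":0.15},{"x":0,"y":0,"z":0,"spin":0,"fingers":0.05},{"x":0,"y":0,"z":0,"spin":0,"fingers":0.05},{"x":0,"y":0,"z":0,"spin":0,"fingers":0.05},{"x":0,"y":0,"z":0,"spin":0,"fingers":0.05}]' 30
python3 -m pendant '[{"x":0,"y":0,"z":-0.02,"spin":0,"fingers":0.05},{"x":0,"y":0,"z":-0.05,"spin":0,"fingers":0.05},{"x":0,"y":0,"z":-0.1,"spin":0,"fingers":0.05},{"x":0,"y":0,"z":-0.15,"spin":0,"fingers":0.05},{"x":0,"y":0,"z":-0.2,"spin":0,"fingers":0.05},{"x":0,"y":0,"z":-0.25,"spin":0,"fingers":0.05},{"x":0,"y":0,"z":-0.25,"spin":0,"fingers":0.05},{"x":0,"y":0,"z":-0.12,"spin":0,"fingers":0.05}]'
python3 -m pendant '[{"x":0,"y":0,"z":0,"spin":0,"fingers":0.05},{"x":0,"y":0,"z":0,"spin":0,"fingers":0.05}]'
python3 -c "
from h import *
togo([.4803,-.2636,.25],-71)"
```

```text
clock: 39.45
tool_pos: [0.535, 0.0309, 0.0783]
tool_rot: [1.0, 0.017, 0.001, 0.0]
force: [-1.2, -0.7, 5.3]
width: 0.0084
clock: 40.12
tool_pos: [0.5361, 0.0308, 0.254]
tool_rot: [1.0, 0.017, 0.003, 0.001]
force: [1.9, 0.2, 0.1]
width: 0.0083
clock: 40.28
tool_pos: [0.535, 0.031, 0.25]
tool_rot: [1.0, 0.017, 0.001, 0.0]
force: [-0.2, 1.1, -0.9]
width: 0.0085
t 40.28 p [0.535 0.031 0.25 ] yax -88.06 zax [ 2.6e-03 -4.0e-04 -1.0e+00] F [-0.2  1.1 -0.9] w 0.0085
tool mm [-64.6 292.5  -0. ] rows total [-4.3090e-01  1.9502e+00 -2.0000e-04] spin deg world 17.06 spin units -0.0474
```

```bash
python3 -m pendant '[{"x":-0.054,"y":0.243,"z":0,"spin":0,"fingers":0.05},{"x":-0.054,"y":0.243,"z":0,"spin":0,"fingers":0.05},{"x":-0.054,"y":0.243,"z":0,"spin":0,"fingers":0.05},{"x":-0.054,"y":0.243,"z":0,"spin":0,"fingers":0.05},{"x":-0.054,"y":0.243,"z":0,"spin":0,"fingers":0.05},{"x":-0.054,"y":0.243,"z":0,"spin":0,"fingers":0.05},{"x":-0.054,"y":0.243,"z":0,"spin":0,"fingers":0.05},{"x":-0.054,"y":0.242,"z":0,"spin":0,"fingers":0.05}]'
python3 -m pendant '[{"x":0,"y":0,"z":0,"spin":-0.0158,"fingers":0.05},{"x":0,"y":0,"z":0,"spin":-0.0158,"fingers":0.05},{"x":0,"y":0,"z":0,"spin":-0.0158,"fingers":0.05},{"x":0,"y":0,"z":0.1,"spin":0,"fingers":0.05},{"x":0,"y":0,"z":0.2,"spin":0,"fingers":0.05},{"x":0,"y":0,"z":0.2,"spin":0,"fingers":0.05},{"x":0,"y":0,"z":0.15,"spin":0,"fingers":0.05},{"x":0,"y":0,"z":0,"spin":0,"fingers":0.05}]'
python3 -m pendant '[{"x":0,"y":0,"z":0,"spin":0,"fingers":0.05},{"x":0,"y":0,"z":0,"spin":0,"fingers":0.05},{"x":0,"y":0,"z":0,"spin":0,"fingers":0.05},{"x":0,"y":0,"z":0,"spin":0,"fingers":0.05}]'
python3 -c "
from h import *
togo([.4803,-.2636,.083],-71)
crop(snap('wrist'),150,100,500,360,2.2,'w29')"
```

```text
clock: 40.95
tool_pos: [0.478, -0.2634, 0.2465]
tool_rot: [1.0, 0.017, -0.002, -0.001]
force: [0.9, -0.5, -0.3]
width: 0.0083
clock: 41.62
tool_pos: [0.4757, -0.2593, 0.1444]
tool_rot: [0.986, 0.165, -0.004, -0.005]
force: [-0.4, 1.1, -1.1]
width: 0.0085
clock: 41.95
tool_pos: [0.4805, -0.2631, 0.1528]
tool_rot: [0.986, 0.165, 0.001, 0.001]
force: [-0.3, 0.0, -0.1]
width: 0.0084
t 41.95 p [ 0.4805 -0.2631  0.1528] yax -70.99 zax [ 0.0022 -0.0019 -1.    ] F [-0.3  0.  -0.1] w 0.0084
tool mm [-0.4  0.2 69.8] rows total [-0.003   0.0013  0.4653] spin deg world -0.01 spin units 0.0
```

View pics/w29.png

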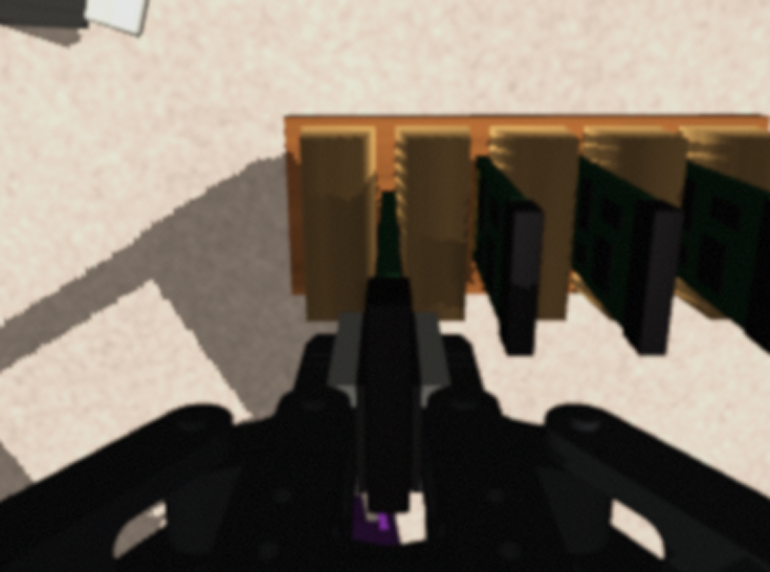

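```bash
python3 -m pendant '[{"x":0,"y":-0.003,"z":0.1,"spin":0,"fingers":0.05},{"x":0,"y":0,"z":0.1,"spin":0,"fingers":0.05},{"x":0,"y":0,"z":0.1,"spin":0,"fingers":0.05},{"x":0,"y":0,"z":0.07,"spin":0,"fingers":0.05},{"x":0,"y":0,"z":0.05,"spin":0,"fingers":0.05},{"x":0,"y":0,"z":0.03,"spin":0,"fingers":0.05},{"x":0,"y":0,"z":0,"spin":0,"fingers":0.05},{"x":0,"y":0,"z":0,"spin":0,"fingers":0.05}]'
python3 -m pendant '[{"x":0,"y":0,"z":0.01,"spin":0,"fingers":0.05},{"x":0,"y":0,"z":0,"spin":0,"fingers":0.05},{"x":0,"y":0,"z":0.01,"spin":0,"fingers":0.05},{"x":0,"y":0,"z":0,"spin":0,"fingers":0.05},{"x":0,"y":0,"z":0,"spin":0,"fingers":0.05}]'
```

```text
clock: 42.67
tool_pos: [0.4798, -0.2623, 0.0841]
tool_rot: [0.986, 0.165, 0.0, 0.0]
force: [-1.5, 0.1, 0.2]
width: 0.0086
clock: 43.08
tool_pos: [0.4802, -0.2627, 0.0823]
tool_rot: [0.986, 0.165, 0.001, 0.001]
force: [-0.8, 0.3, 6.9]
width: 0.0083
```

```bash
python3 -m pendant '[{"x":0,"y":0,"z":0,"spin":0,"fingers":0.05},{"x":0,"y":0,"z":0,"spin":0,"fingers":0.15},{"x":0,"y":0,"z":0,"spin":0,"fingers":0.28},{"x":0,"y":0,"z":0,"spin":0,"fingers":0.28},{"x":0,"y":0,"z":0,"spin":0,"fingers":0.28},{"x":0,"y":0,"z":-0.1,"spin":0,"fingers":0.28},{"x":0,"y":0,"z":-0.2,"spin":0,"fingers":0.28},{"x":0,"y":0,"z":-0.25,"spin":0,"fingers":0.28}]'
python3 -m pendant '[{"x":0,"y":0,"z":-0.25,"spin":0,"fingers":0.28},{"x":0,"y":0,"z":-0.15,"spin":0,"fingers":0.28},{"x":0,"y":0,"z":0,"spin":0,"fingers":0.28},{"x":0,"y":0,"z":0,"spin":0,"fingers":0.28},{"x":0,"y":0,"z":0,"spin":0,"fingers":0.28}]'
python3 -c "
from h import *
togo([.50,.28,.25],-18.2)
crop(snap('wrist'),150,100,500,360,2.2,'w30')
d=snap('top'); crop(d,180,150,280,240,7,'t30')
crop(snap('side'),180,100,440,360,2.3,'s30')"
```

```text
clock: 43.75
tool_pos: [0.4779, -0.2607, 0.1614]
tool_rot: [0.986, 0.165, -0.002, -0.003]
force: [0.3, -0.6, -0.4]
width: 0.024
clock: 44.17
tool_pos: [0.4791, -0.2617, 0.2223]
tool_rot: [0.986, 0.165, -0.0, -0.001]
force: [0.2, -0.5, -1.1]
width: 0.0239
t 44.17 p [ 0.4791 -0.2617  0.2223] yax -71.0 zax [-0.0012  0.001  -1.    ] F [ 0.2 -0.5 -1.1] w 0.0239
tool mm [ 196.2 -505.4  -27.2] rows total [ 1.3077 -3.3693 -0.1816] spin deg world 52.8 spin units -0.1467
```

View pics/w30.png

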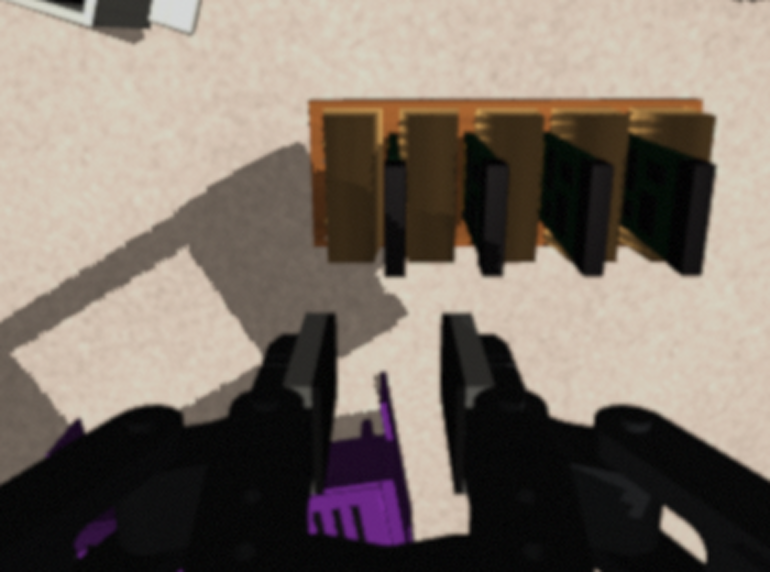

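View pics/t30.png

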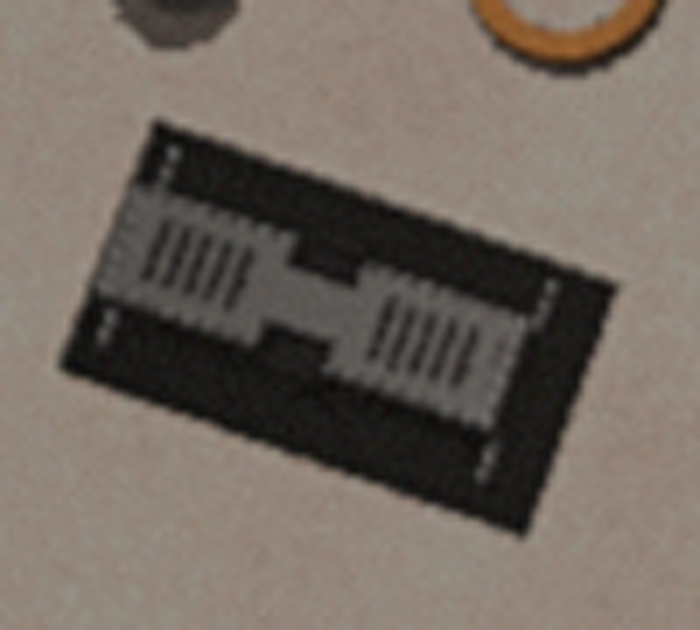

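View pics/s30.png

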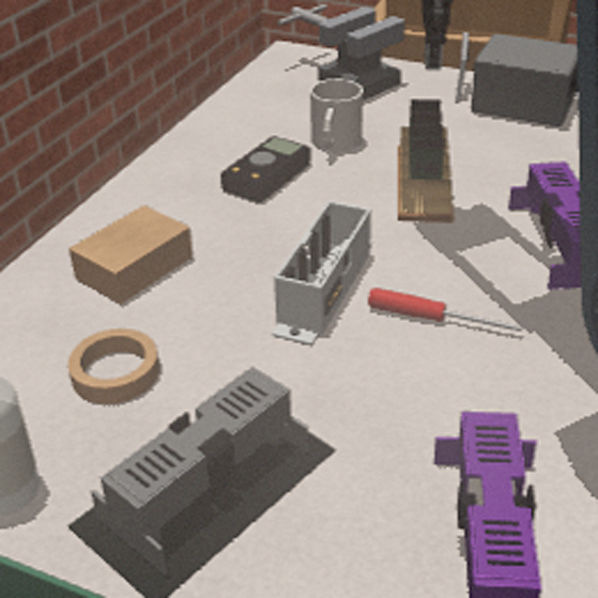

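```bash
python3 -c "
from h import *
d=snap('top')
P=np.array([ray(d,180+u/7,150+v/7,.077) for u,v in [(135,183),(533,318),(492,427),(95,292)]]); print(P.round(4),P.mean(0)); a=(P[0]+P[3]-P[1]-P[2])/2; print(np.linalg.norm(a),np.degrees(np.arctan2(-a[0],a[1])))
c=P.mean(0); togo([c[0],c[1],.24],-18.2)"
```

```text
[[0.5756 0.3967 0.077 ]
 [0.5164 0.2118 0.077 ]
 [0.4661 0.2288 0.077 ]
 [0.5249 0.4126 0.077 ]] [0.5207444  0.31248398 0.077     ]
0.19350281095469216 -17.751116070820846
t 44.37 p [ 0.4789 -0.2616  0.2216] yax -71.0 zax [-0.0024  0.002  -1.    ] F [ 0.8  0.1 -1. ] w 0.0239
tool mm [ 226.4 -529.2  -17.4] rows total [ 1.5096 -3.5283 -0.1157] spin deg world 52.8 spin units -0.1467
```

```bash
python3 -m pendant '[{"x":0.1,"y":-0.235,"z":-0.01,"spin":0,"fingers":0.28},{"x":0.1,"y":-0.235,"z":-0.01,"spin":0,"fingers":0.28},{"x":0.1,"y":-0.235,"z":-0.01,"spin":0,"fingers":0.28},{"x":0.1,"y":-0.235,"z":-0.01,"spin":0,"fingers":0.28},{"x":0.1,"y":-0.235,"z":-0.01,"spin":0,"fingers":0.28},{"x":0.1,"y":-0.235,"z":-0.01,"spin":0,"fingers":0.28},{"x":0.1,"y":-0.235,"z":-0.01,"spin":0,"fingers":0.28},{"x":0.1,"y":-0.235,"z":-0.01,"spin":0,"fingers":0.28}]'
python3 -m pendant '[{"x":0.1,"y":-0.235,"z":-0.01,"spin":0,"fingers":1},{"x":0.1,"y":-0.235,"z":-0.01,"spin":0,"fingers":1},{"x":0.1,"y":-0.235,"z":-0.01,"spin":0,"fingers":1},{"x":0.1,"y":-0.235,"z":-0.01,"spin":0,"fingers":1},{"x":0.1,"y":-0.235,"z":-0.01,"spin":0,"fingers":1},{"x":0.1,"y":-0.235,"z":-0.01,"spin":0,"fingers":1},{"x":0.1,"y":-0.235,"z":-0.01,"spin":0,"fingers":1}]'
python3 -m pendant '[{"x":0,"y":0,"z":0,"spin":-0.0183,"fingers":1},{"x":0,"y":0,"z":0,"spin":-0.0183,"fingers":1},{"x":0,"y":0,"z":0,"spin":-0.0183,"fingers":1},{"x":0,"y":0,"z":0,"spin":-0.0183,"fingers":1},{"x":0,"y":0,"z":0,"spin":-0.0183,"fingers":1},{"x":0,"y":0,"z":0,"spin":-0.0183,"fingers":1},{"x":0,"y":0,"z":0,"spin":-0.0183,"fingers":1},{"x":0,"y":0,"z":0,"spin":-0.0183,"fingers":1}]'
python3 -m pendant '[{"x":0,"y":0,"z":0,"spin":0,"fingers":1},{"x":0,"y":0,"z":0,"spin":0,"fingers":1},{"x":0,"y":0,"z":0,"spin":0,"fingers":1},{"x":0,"y":0,"z":0,"spin":0,"fingers":1}]'
python3 -c "
from h import *
togo([.5198,.3156,.24],-18.2)
crop(snap('wrist'),225,50,425,300,2.4,'w31')"
```

```text
clock: 45.03
tool_pos: [0.5006, 0.0454, 0.2345]
tool_rot: [0.986, 0.165, -0.001, -0.0]
force: [0.6, -0.6, -0.1]
width: 0.0237
clock: 45.62
tool_pos: [0.5195, 0.313, 0.2447]
tool_rot: [0.986, 0.165, -0.001, 0.0]
force: [0.5, -0.6, 0.4]
width: 0.0852
clock: 46.28
tool_pos: [0.5198, 0.311, 0.2444]
tool_rot: [0.809, 0.588, -0.001, -0.0]
force: [-0.0, 0.0, -0.6]
width: 0.0853
clock: 46.62
tool_pos: [0.52, 0.3111, 0.2454]
tool_rot: [0.811, 0.585, -0.0, -0.0]
force: [0.1, -0.8, 0.5]
width: 0.0854
t 46.62 p [0.52   0.3111 0.2454] yax -18.42 zax [-6.e-04 -2.e-04 -1.e+00] F [ 0.1 -0.8  0.5] w 0.0854
tool mm [ 4.2 -1.6  5.4] rows total [ 0.0282 -0.011   0.0358] spin deg world 0.22 spin units -0.0006
```

View pics/w31.png

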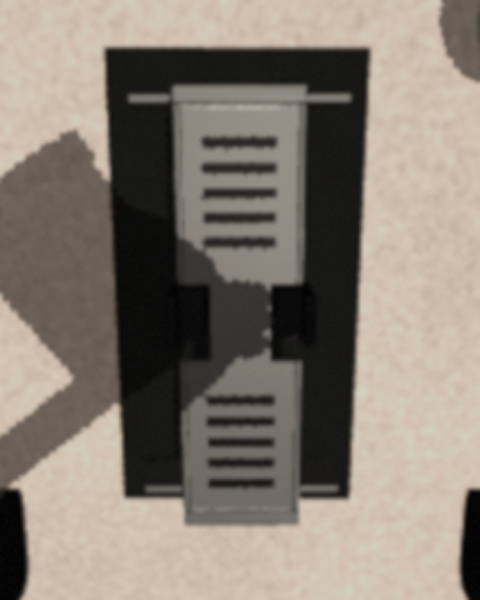

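```bash
python3 -c "
from h import *
d=snap('wrist')
P=np.array([ray(d,225+u/2.4,50+v/2.4,.077) for u,v in [(171,85),(308,85),(299,523),(185,523)]]); a=(P[0]+P[1]-P[2]-P[3])/2; print(P.mean(0),np.linalg.norm(a),np.degrees(np.arctan2(-a[0],a[1])))
c=P.mean(0); togo([c[0],c[1],.06],-18.2)"
```

```text
[0.52055191 0.31486436 0.077     ] 0.19263019504164153 -18.14391065494644
t 46.72 p [0.5201 0.3111 0.2455] yax -18.37 zax [-3.e-04 -1.e-04 -1.e+00] F [0.  0.4 0.6] w 0.0853
tool mm [  3.8  -0.7 185.5] rows total [ 0.0251 -0.0047  1.2369] spin deg world 0.17 spin units -0.0005
```

```bash
python3 -m pendant '[{"x":0.028,"y":-0.007,"z":0.2,"spin":-0.0005,"fingers":1},{"x":0,"y":0,"z":0.2,"spin":0,"fingers":1},{"x":0,"y":0,"z":0.2,"spin":0,"fingers":1},{"x":0,"y":0,"z":0.2,"spin":0,"fingers":1},{"x":0,"y":0,"z":0.1,"spin":0,"fingers":1},{"x":0,"y":0,"z":0,"spin":0,"fingers":1},{"x":0,"y":0,"z":0,"spin":0,"fingers":1},{"x":0,"y":0,"z":0,"spin":0,"fingers":1}]'
python3 -m pendant '[{"x":0,"y":0,"z":0.1,"spin":0,"fingers":1},{"x":0,"y":0,"z":0.1,"spin":0,"fingers":1},{"x":0,"y":0,"z":0.1,"spin":0,"fingers":1},{"x":0,"y":0,"z":0,"spin":0,"fingers":1},{"x":0,"y":0,"z":0,"spin":0,"fingers":1},{"x":0,"y":0,"z":0,"spin":0,"fingers":1},{"x":0,"y":0,"z":0,"spin":0,"fingers":1}]'
python3 -c "
from h import *
togo([.5199,.3156,.0405],-18.2)
crop(snap('wrist'),150,50,500,350,2,'w32')"
```

```text
clock: 47.38
tool_pos: [0.5215, 0.3158, 0.1122]
tool_rot: [0.81, 0.587, 0.001, 0.0]
force: [-0.3, 0.7, -0.0]
width: 0.0853
clock: 47.97
tool_pos: [0.5217, 0.3159, 0.0676]
tool_rot: [0.81, 0.587, 0.002, 0.0]
force: [0.3, 0.1, 0.6]
width: 0.085
t 47.97 p [0.5217 0.3159 0.0676] yax -18.12 zax [ 0.0031  0.0012 -1.    ] F [0.3 0.1 0.6] w 0.085
tool mm [-0.9 -1.7 27.1] rows total [-0.006  -0.0113  0.1809] spin deg world -0.08 spin units 0.0002
```

View pics/w32.png

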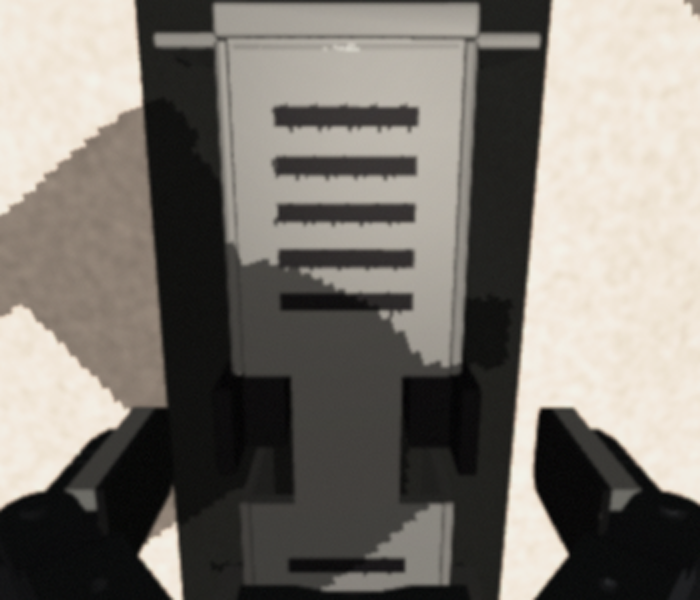

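```bash
python3 -m pendant '[{"x":-0.003,"y":-0.009,"z":0.06,"spin":0,"fingers":1},{"x":0,"y":0,"z":0.06,"spin":0,"fingers":1},{"x":0,"y":0,"z":0.05,"spin":0,"fingers":1},{"x":0,"y":0,"z":0,"spin":0,"fingers":1},{"x":0,"y":0,"z":0,"spin":0,"fingers":1},{"x":0,"y":0,"z":0,"spin":0,"fingers":1},{"x":0,"y":0,"z":0,"spin":0,"fingers":1},{"x":0,"y":0,"z":0,"spin":0,"fingers":1}]'
python3 -c "
from h import *
togo([.5199,.3156,.0405],-18.2)
crop(snap('wrist'),150,50,500,350,2,'w33')"
```

```text
clock: 48.68
tool_pos: [0.5193, 0.3155, 0.0405]
tool_rot: [0.81, 0.587, 0.0, 0.0]
force: [0.6, 0.7, 0.7]
width: 0.0853
t 48.68 p [0.5193 0.3155 0.0405] yax -18.12 zax [ 6.e-04  2.e-04 -1.e+00] F [0.6 0.7 0.7] w 0.0853
tool mm [0.3 0.5 0. ] rows total [0.0017 0.0034 0.0002] spin deg world -0.08 spin units 0.0002
```

View pics/w33.png

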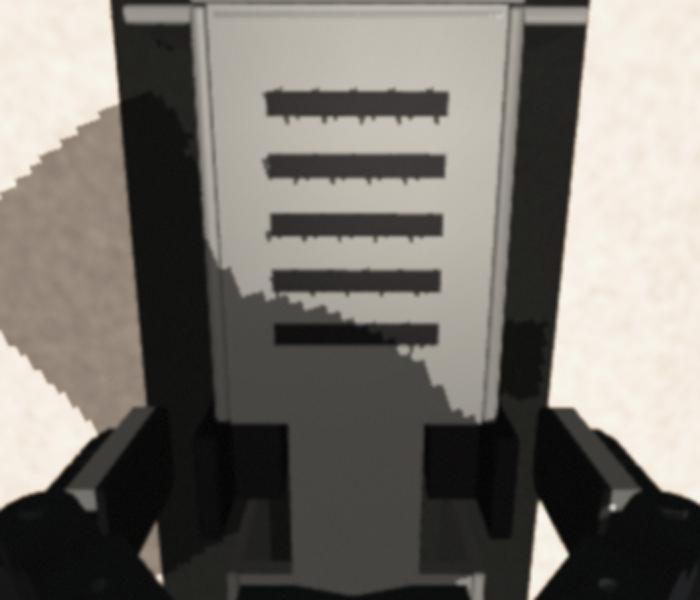

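```bash
python3 -m pendant '[{"x":0.001,"y":0.004,"z":0,"spin":0,"fingers":1},{"x":0,"y":0,"z":0,"spin":0,"fingers":0.8},{"x":0,"y":0,"z":0,"spin":0,"fingers":0.55},{"x":0,"y":0,"z":0,"spin":0,"fingers":0.55},{"x":0,"y":0,"z":0,"spin":0,"fingers":0.55},{"x":0,"y":0,"z":0,"spin":0,"fingers":0.55},{"x":0,"y":0,"z":0,"spin":0,"fingers":0.55},{"x":0,"y":0,"z":0,"spin":0,"fingers":0.55}]' 40
python3 -m pendant '[{"x":0,"y":0,"z":-0.02,"spin":0,"fingers":0.55},{"x":0,"y":0,"z":-0.08,"spin":0,"fingers":0.55},{"x":0,"y":0,"z":-0.15,"spin":0,"fingers":0.55},{"x":0,"y":0,"z":-0.2,"spin":0,"fingers":0.55},{"x":0,"y":0,"z":-0.25,"spin":0,"fingers":0.55},{"x":0,"y":0,"z":-0.25,"spin":0,"fingers":0.55},{"x":0,"y":0,"z":-0.2,"spin":0,"fingers":0.55},{"x":0,"y":0,"z":0,"spin":0,"fingers":0.55}]'
python3 -m pendant '[{"x":0,"y":0,"z":0,"spin":0,"fingers":0.55},{"x":0,"y":0,"z":0,"spin":0,"fingers":0.55},{"x":0,"y":0,"z":0,"spin":0,"fingers":0.55}]'
python3 -c "
from h import *
togo([.5368,-.0275,.21],2.08)"
```

```text
clock: 49.4
tool_pos: [0.52, 0.3156, 0.0418]
tool_rot: [0.81, 0.587, 0.001, 0.0]
force: [-1.9, -1.5, 9.2]
width: 0.0508
clock: 50.07
tool_pos: [0.5229, 0.3167, 0.2211]
tool_rot: [0.81, 0.587, 0.006, 0.002]
force: [2.1, -0.4, -1.8]
width: 0.0508
clock: 50.32
tool_pos: [0.5183, 0.3148, 0.2106]
tool_rot: [0.81, 0.587, -0.002, -0.001]
force: [-0.4, -0.2, -3.4]
width: 0.0509
t 50.32 p [0.5183 0.3148 0.2106] yax -18.12 zax [-0.0039 -0.0015 -1.    ] F [-0.4 -0.2 -3.4] w 0.0509
tool mm [-319.6  124.     1.1] rows total [-2.1309  0.8268  0.0071] spin deg world 20.2 spin units -0.0561
```

```bash
python3 -m pendant '[{"x":-0.2,"y":0.078,"z":0,"spin":0,"fingers":0.55},{"x":-0.2,"y":0.078,"z":0,"spin":0,"fingers":0.55},{"x":-0.2,"y":0.078,"z":0,"spin":0,"fingers":0.55},{"x":-0.2,"y":0.078,"z":0,"spin":0,"fingers":0.55},{"x":-0.2,"y":0.078,"z":0,"spin":0,"fingers":0.55},{"x":-0.2,"y":0.078,"z":0,"spin":0,"fingers":0.55},{"x":-0.2,"y":0.078,"z":0,"spin":0,"fingers":0.55},{"x":-0.2,"y":0.078,"z":0,"spin":0,"fingers":0.55}]'
python3 -m pendant '[{"x":-0.2,"y":0.078,"z":0,"spin":0,"fingers":0.55},{"x":-0.2,"y":0.078,"z":0,"spin":0,"fingers":0.55},{"x":-0.13,"y":0.05,"z":0,"spin":0,"fingers":0.55},{"x":0,"y":0,"z":0,"spin":-0.014,"fingers":0.55},{"x":0,"y":0,"z":0,"spin":-0.014,"fingers":0.55},{"x":0,"y":0,"z":0,"spin":-0.014,"fingers":0.55},{"x":0,"y":0,"z":0,"spin":-0.014,"fingers":0.55},{"x":0,"y":0,"z":0,"spin":0,"fingers":0.55}]'
python3 -m pendant '[{"x":0,"y":0,"z":0,"spin":0,"fingers":0.55},{"x":0,"y":0,"z":0,"spin":0,"fingers":0.55},{"x":0,"y":0,"z":0,"spin":0,"fingers":0.55},{"x":0,"y":0,"z":0,"spin":0,"fingers":0.55},{"x":0,"y":0,"z":0,"spin":0,"fingers":0.55},{"x":0,"y":0,"z":0,"spin":0,"fingers":0.55}]'
python3 -c "
from h import *
togo([.5368,-.0275,.15],2.08)
crop(snap('wrist'),0,0,640,400,1.25,'w34')
crop(snap('side'),220,100,420,280,4,'s34')"
```

```text
clock: 50.98
tool_pos: [0.5327, 0.0567, 0.2107]
tool_rot: [0.81, 0.587, -0.001, -0.001]
force: [-0.5, -0.1, -2.7]
width: 0.0511
clock: 51.65
tool_pos: [0.5375, -0.0269, 0.2107]
tool_rot: [0.693, 0.721, -0.001, -0.002]
force: [-0.2, 0.6, -2.0]
width: 0.0506
clock: 52.15
tool_pos: [0.5386, -0.027, 0.2127]
tool_rot: [0.694, 0.719, 0.0, 0.0]
force: [-0.6, 0.3, -2.4]
width: 0.0506
t 52.15 p [ 0.5386 -0.027   0.2127] yax 2.03 zax [ 1.e-04 -0.e+00 -1.e+00] F [-0.6  0.3 -2.4] w 0.0506
tool mm [-0.5 -1.9 62.7] rows total [-0.0032 -0.0124  0.4182] spin deg world 0.05 spin units -0.0002
```

View pics/w34.png

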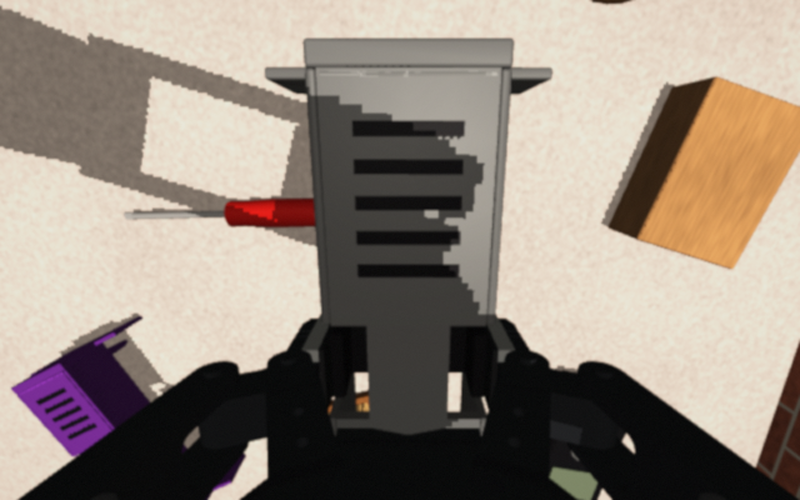

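View pics/s34.png

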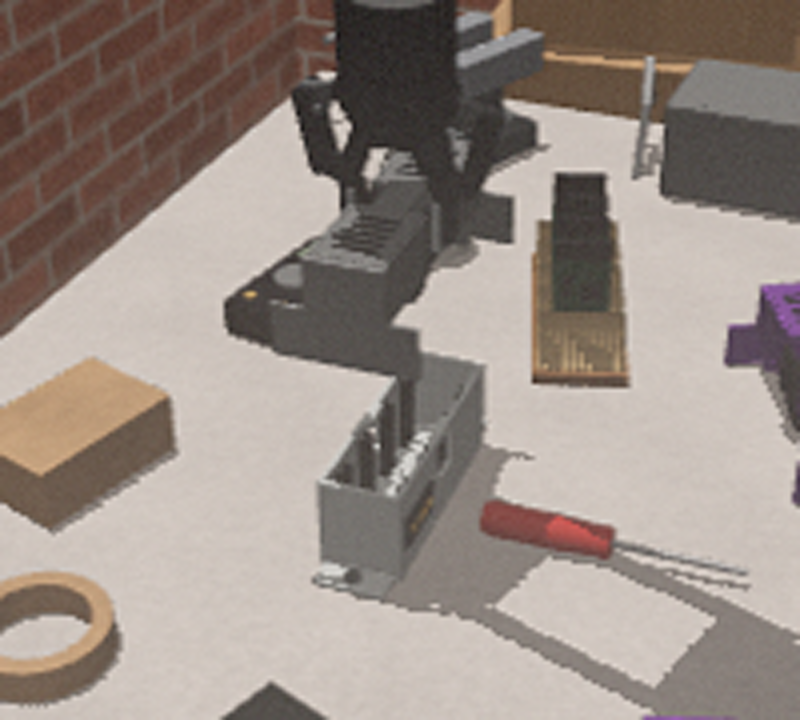

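```bash
python3 -m pendant '[{"x":-0.003,"y":-0.012,"z":0.1,"spin":0,"fingers":0.55},{"x":0,"y":0,"z":0.15,"spin":0,"fingers":0.55},{"x":0,"y":0,"z":0.15,"spin":0,"fingers":0.55},{"x":0,"y":0,"z":0.15,"spin":0,"fingers":0.55},{"x":0,"y":0,"z":0.05,"spin":0,"fingers":0.55},{"x":0,"y":0,"z":0,"spin":0,"fingers":0.55},{"x":0,"y":0,"z":0,"spin":0,"fingers":0.55},{"x":0,"y":0,"z":0,"spin":0,"fingers":0.55}]'
python3 -m pendant '[{"x":0,"y":0,"z":0,"spin":0,"fingers":0.55},{"x":0,"y":0,"z":0,"spin":0,"fingers":0.55},{"x":0,"y":0,"z":0,"spin":0,"fingers":0.55},{"x":0,"y":0,"z":0,"spin":0,"fingers":0.55},{"x":0,"y":0,"z":0,"spin":0,"fingers":0.55},{"x":0,"y":0,"z":0,"spin":0,"fingers":0.55}]'
python3 -c "
from h import *
togo([.5368,-.0275,.0795],2.08)
crop(snap('side'),250,120,390,260,5,'s35')"
```

```text
clock: 52.92
tool_pos: [0.538, -0.0278, 0.1242]
tool_rot: [0.694, 0.72, 0.001, 0.001]
force: [-0.0, 0.6, -2.1]
width: 0.0508
clock: 53.42
tool_pos: [0.5369, -0.0275, 0.1228]
tool_rot: [0.694, 0.72, 0.0, 0.0]
force: [0.8, -0.4, -2.1]
width: 0.0512
t 53.42 p [ 0.5369 -0.0275  0.1228] yax 2.05 zax [ 2.e-04 -0.e+00 -1.e+00] F [ 0.8 -0.4 -2.1] w 0.0512
tool mm [ 0.  -0.1 43.3] rows total [ 1.00e-04 -5.00e-04  2.89e-01] spin deg world 0.03 spin units -0.0001
```

View pics/s35.png

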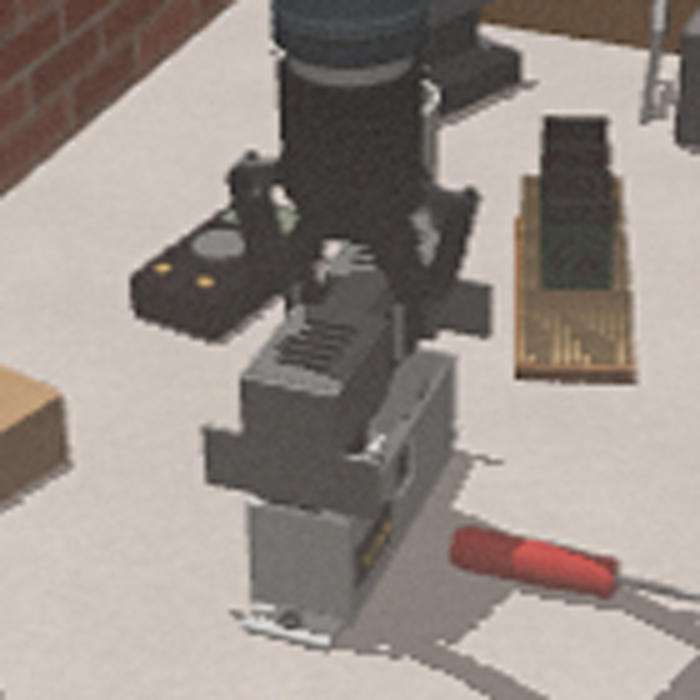

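Aligned with the lift-off pose. Lowering slowly and watching the force.

```bash
python3 -m pendant '[{"x":0,"y":0,"z":0.04,"spin":0,"fingers":0.55},{"x":0,"y":0,"z":0.04,"spin":0,"fingers":0.55},{"x":0,"y":0,"z":0.04,"spin":0,"fingers":0.55},{"x":0,"y":0,"z":0,"spin":0,"fingers":0.55},{"x":0,"y":0,"z":0,"spin":0,"fingers":0.55}]'
python3 -m pendant '[{"x":0,"y":0,"z":0.03,"spin":0,"fingers":0.55},{"x":0,"y":0,"z":0.03,"spin":0,"fingers":0.55},{"x":0,"y":0,"z":0,"spin":0,"fingers":0.55},{"x":0,"y":0,"z":0,"spin":0,"fingers":0.55},{"x":0,"y":0,"z":0,"spin":0,"fingers":0.55}]'
python3 -m pendant '[{"x":0,"y":0,"z":0.03,"spin":0,"fingers":0.55},{"x":0,"y":0,"z":0.02,"spin":0,"fingers":0.55},{"x":0,"y":0,"z":0,"spin":0,"fingers":0.55},{"x":0,"y":0,"z":0,"spin":0,"fingers":0.55},{"x":0,"y":0,"z":0,"spin":0,"fingers":0.55}]'
```

```text
clock: 53.88
tool_pos: [0.5362, -0.0274, 0.1038]
tool_rot: [0.694, 0.72, -0.0, -0.001]
force: [-0.3, 0.5, -2.4]
width: 0.0507
clock: 54.3
tool_pos: [0.5369, -0.0275, 0.0957]
tool_rot: [0.694, 0.72, 0.0, 0.0]
force: [0.3, 0.3, -2.5]
width: 0.0509
clock: 54.72
tool_pos: [0.5368, -0.0275, 0.0882]
tool_rot: [0.694, 0.72, -0.0, -0.0]
force: [-0.1, -0.9, -2.3]
width: 0.0509
```

```bash
python3 -m pendant '[{"x":0,"y":0,"z":0.02,"spin":0,"fingers":0.55},{"x":0,"y":0,"z":0.015,"spin":0,"fingers":0.55},{"x":0,"y":0,"z":0,"spin":0,"fingers":0.55},{"x":0,"y":0,"z":0,"spin":0,"fingers":0.55},{"x":0,"y":0,"z":0,"spin":0,"fingers":0.55}]'
python3 -m pendant '[{"x":0,"y":0,"z":0.01,"spin":0,"fingers":0.55},{"x":0,"y":0,"z":0,"spin":0,"fingers":0.55},{"x":0,"y":0,"z":0,"spin":0,"fingers":0.55},{"x":0,"y":0,"z":0,"spin":0,"fingers":0.55}]'
python3 -m pendant '[{"x":0,"y":0,"z":0.01,"spin":0,"fingers":0.55},{"x":0,"y":0,"z":0,"spin":0,"fingers":0.55},{"x":0,"y":0,"z":0,"spin":0,"fingers":0.55},{"x":0,"y":0,"z":0,"spin":0,"fingers":0.55}]'
```

```text
clock: 55.13
tool_pos: [0.5368, -0.0275, 0.0829]
tool_rot: [0.694, 0.72, -0.0, -0.0]
force: [0.5, 0.1, -2.2]
width: 0.0507
clock: 55.47
tool_pos: [0.5368, -0.0275, 0.0815]
tool_rot: [0.694, 0.72, 0.0, -0.0]
force: [-0.3, -0.1, -3.3]
width: 0.0507
clock: 55.8
tool_pos: [0.5371, -0.0276, 0.0809]
tool_rot: [0.694, 0.72, 0.0, 0.0]
force: [-2.0, 0.3, 4.7]
width: 0.0506
```

```bash
python3 -m pendant '[{"x":0,"y":0,"z":0.005,"spin":0,"fingers":0.55},{"x":0,"y":0,"z":0,"spin":0,"fingers":0.55},{"x":0,"y":0,"z":0,"spin":0,"fingers":0.7},{"x":0,"y":0,"z":0,"spin":0,"fingers":1},{"x":0,"y":0,"z":0,"spin":0,"fingers":1},{"x":0,"y":0,"z":0,"spin":0,"fingers":1},{"x":0,"y":0,"z":0,"spin":0,"fingers":1},{"x":0,"y":0,"z":0,"spin":0,"fingers":1}]'
python3 -c "
from h import *
st()
crop(snap('wrist'),150,50,500,350,2,'w36')"
```

```text
clock: 56.47
tool_pos: [0.537, -0.0275, 0.0792]
tool_rot: [0.694, 0.72, 0.0, 0.0]
force: [-0.2, 0.0, 1.2]
width: 0.0854
t 56.47 p [ 0.537  -0.0275  0.0792] yax 2.05 zax [ 2.e-04 -0.e+00 -1.e+00] F [-0.2  0.   1.2] w 0.0854
```

View pics/w36.png

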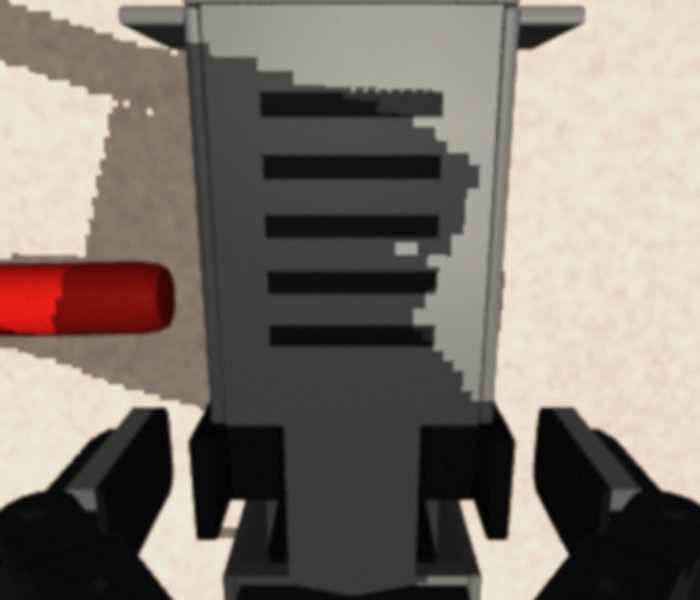

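```bash
python3 -m pendant '[{"x":0,"y":0,"z":-0.1,"spin":0,"fingers":1},{"x":0,"y":0,"z":-0.2,"spin":0,"fingers":1},{"x":0,"y":0,"z":-0.25,"spin":0,"fingers":1},{"x":0,"y":0,"z":-0.25,"spin":0,"fingers":1},{"x":0,"y":0,"z":-0.25,"spin":0,"fingers":1},{"x":0,"y":0,"z":-0.25,"spin":0,"fingers":1},{"x":0,"y":0,"z":-0.18,"spin":0,"fingers":1},{"x":0,"y":0,"z":0,"spin":0,"fingers":1}]'
python3 -m pendant '[{"x":0,"y":0,"z":0,"spin":0,"fingers":1},{"x":0,"y":0,"z":0,"spin":0,"fingers":1},{"x":0,"y":0,"z":0,"spin":0,"fingers":1},{"x":0,"y":0,"z":0,"spin":0,"fingers":1}]'
python3 -c "
from h import *
st()
crop(snap('wrist'),270,70,390,275,2.9,'w37')
crop(snap('side'),270,160,370,260,6,'s37')"
```

```text
clock: 57.18
tool_pos: [0.5395, -0.0282, 0.3083]
tool_rot: [0.694, 0.72, 0.003, 0.005]
force: [0.9, -0.5, 0.4]
width: 0.0855
clock: 57.52
tool_pos: [0.5361, -0.0273, 0.2995]
tool_rot: [0.694, 0.72, -0.001, -0.001]
force: [0.2, 0.6, -0.2]
width: 0.0851
t 57.52 p [ 0.5361 -0.0273  0.2995] yax 2.04 zax [-3.2e-03  9.0e-04 -1.0e+00] F [ 0.2  0.6 -0.2] w 0.0851
```

View pics/w37.png

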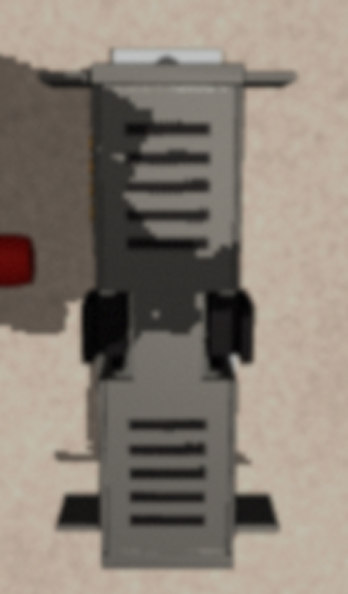

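View pics/s37.png

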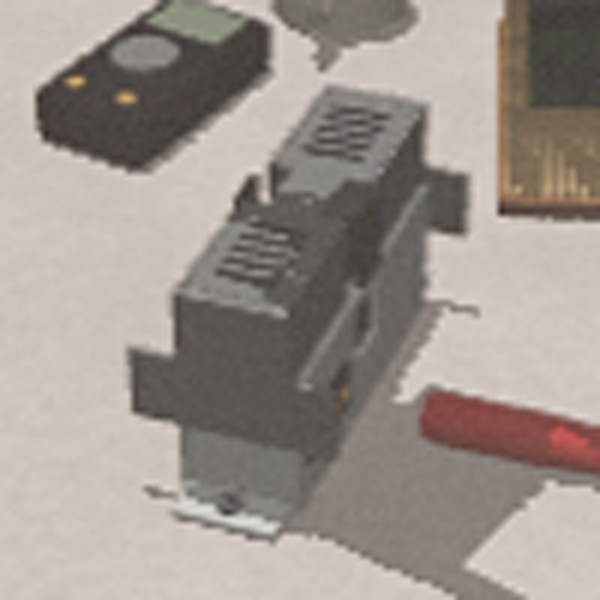

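```bash
python3 -c "
from h import *
a=cv2.imread('pics/side0.png').astype(int); d=snap('side'); b=d['image'][:,:,::-1].astype(int)
# sub-pixel shift of cover patch
A=cv2.cvtColor(a.astype('uint8'),6).astype('float32'); B=cv2.cvtColor(b.astype('uint8'),6).astype('float32')
for (x0,y0,x1,y1) in [(290,172,350,235),(292,172,345,200),(292,205,330,235)]:
    print(cv2.phaseCorrelate(A[y0:y1,x0:x1],B[y0:y1,x0:x1]), np.abs(A-B)[y0:y1,x0:x1].mean())
crop(d,180,100,440,360,2.3,'s38'); dd=snap('top'); crop(dd,90,60,560,310,1.65,'t38')"
```

```text
((-0.13963009583337538, -0.05690729185874943), 0.9851133580009143) 5.830952
((-0.13661298967203095, -0.17470348323169027), 1.0011101413656165) 5.356469
((0.028041664451894377, 0.08653183561864353), 0.8936526195208232) 4.318421
```

View pics/s38.png

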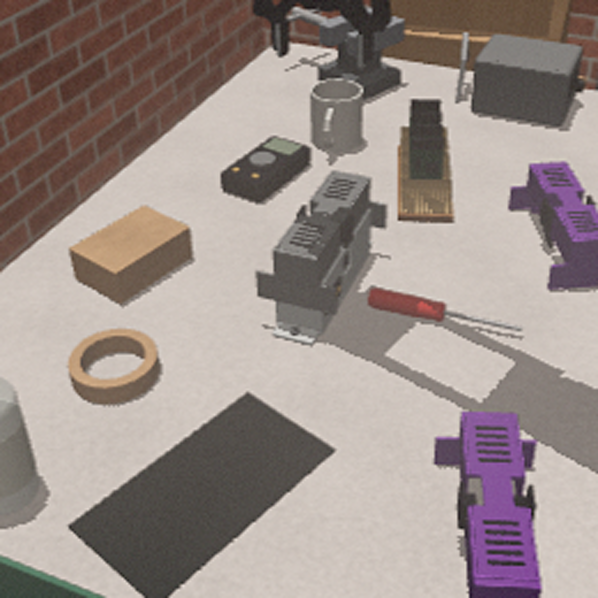

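View pics/t38.png

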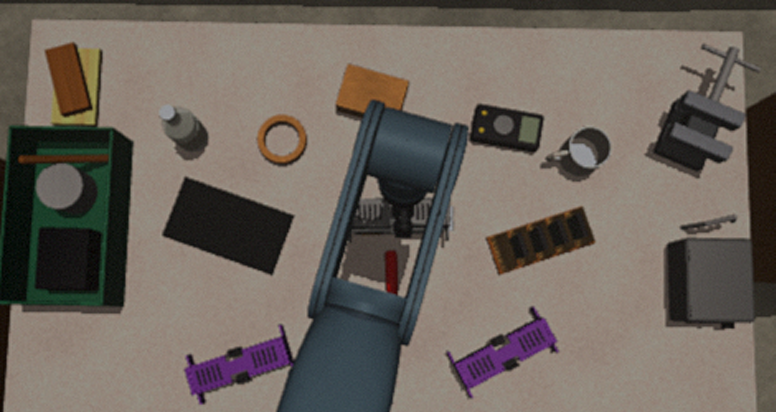

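```bash
python3 -c "
from rig import r
print(r.close_job())"
```

```text
the job is handed in; nothing more can be done
None
```

I did the whole job in the order asked and handed it in at about 58 s; no verdict came back.

- **Cover off:** I pinched both tabs, lifted the cover off and stood it in the middle of the mat. It was still there when I came back for it.
- **Boards:** all four boards were present, and each now stands in its own groove. Each touched down within about 0.5 mm of the height worked out for a fully seated board. The last wrist and top pictures show all four in their grooves.
- **Cover back on:** contact came at the height worked out for a flush fit, with 5 N on the wrist at the last reading before I let go. The close-up then showed both tabs out, as wide as at the start. In the side view the cover is within about 0.2 pixel of where it began. I judged the latch from these pictures and did not press the top or tug the cover to test it.
- **Other things:** in the last pictures, the bystanders and both purple look-alikes look undisturbed. No check failed or disagreed, and no wrist force I read went above about 15 N.

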